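Unfold the crank handle and clamp the block

ROBOT

A 6-joint arm with a two-finger parallel gripper is mounted at the origin on a cart in front of the work surface, level with it; the furniture and walls round the work are solid. World frame = base frame: x ahead of the robot, y to its left, z up, the work surface at z = 0. Lengths are in m, angles in rad, forces in N, time in s.
With the tool pointing down it reaches from about 0.25 to 0.725 m from the base axis. Payload 4 kg.
Tool frame: the origin (TCP) lies midway between the tips of the shut fingers; the grasp point (between the pads) lies 19 mm behind it; z points along the fingers, y is the direction in which the jaws open and shut (so a half turn about z gives the same grasp; the last joint's range is limited). The gripper opens to 85 mm and grips with 20 to 120 N. Pads are 22 mm wide; open, the fingers measure 114 mm over their backs; the gripper's body (76 mm by 85 mm) begins 54 mm behind the grasp point. The pads swing forward as they close: fully open they stand 13 mm farther back than shut.
Start: joints at [-1.129, 0.241, 0.005, 1.335, 0, 1.571], TCP at [0.214, -0.452, 0.231] pointing down, gripper open.
Joint ranges: [-2.72, 2.72], [-1.05, 1.87], [-1.09, 1.28], [-1.99, 2.15], [-1.42, 1.44], [-3.14, 3.14]. Speed limits (rad/s): [2.79, 2.79, 3.14, 3.14, 3.14, 3.14].

INTERFACE

Orientations are given as a unit quaternion [x, y, z, w].
In Python, from workcell import monitor, cams, order gives the robot as it stands.
- The arm moves only by the tool send_rows, never from a script. Its argument "moves" is a list of rows, each a list of 4 numbers: the shift along the tool's x, y, z as a fraction of full scale, then the turn about the tool's z as a fraction of full scale. A call has 1 to 20 rows; each row shifts and turns the commanded pose from where the row before left it, along the tool's axes as they then stand; what a row does not reach is not made up. Full scale, the value 1, is 100 cm for a shift and 0.1 rad for a turn. A row lasts 1/10 s, in which the tool goes at most 50 mm and 8.59 degrees, less where a joint would pass 70% of its speed; a pose out of reach is approached as far as the arm can. A call with a number of a shift or a turn outside -1 to 1 is refused whole. A call with a gripper value outside its range is refused whole. "claw" is the gripper's target within -1 to 1 (fully open at 1, half-way at 0, shut at -1), set as the call begins (left out, the last holds). The fingers move at their own pace and stop on an object; the grip force is fixed at half the most. Time passes only in rows, so rows that do not move let the fingers close. It gives the time, the measured TCP pose, the force and the opening at its end, in the units of the state.
- monitor.get_obs(): the state, without advancing time (a new reading comes with each control period).
- cams.camera(name): name is "scene" or "side" or "wrist"; returns (picture, depth): 400x640x3 uint8, blue, green, red; 400x640 float32, m along the optical axis (not along the pixel's ray), 0 where there is no reading.
- cams.camera_info(name): a dict with "intrinsics" (3x3 intrinsics, pixels), "distortion" ([k1, k2, p1, p2, k3] as OpenCV has them; the pictures are not rectified), "T" (4x4, takes a point from camera to world coordinates); the wrist camera has in their place "mount" (4x4, takes a point from camera to tool coordinates, whose origin is the TCP and whose axes are the flange's). Camera axes: x right, y up, looking along -z (the intrinsics and any distortion apply to the point x, -y, -z); pixel columns grow to the right and rows downward; lengths in m; the calibration is good to about 2 mm. A picture is of the moment at which its call begins: read the wrist's pose just before it. camera_info takes no time and is no camera call.
- order.job_done(): hands the job in, once; it reports no verdict.
The state is a dict: "clock": time; "joint_pos": joint angles; "joint_vel": joint speeds; "tau": joint torques, N m; "eef_pos": TCP position; "tool_rot": TCP orientation; "ft_force": force on the tool from outside, world axes, zero at the start; "ft_torque": the same for the moment, N m; "grip_width": finger opening in m.
Only numpy, scipy, OpenCV 4.12 (cv2) and the standard library are available. Lean on these libraries where they do the work, as an engineer would, in place of code of your own. Each camera call takes 0.05 s, during which the arm holds its last target.

TASK

Swing the folded red crank handle of the blue bench clamp fully upright, then wind the crank clockwise by that handle until the jaws hold the aluminium block square and firmly, but gently enough not to mark it (aim for about 20 N between the jaws). Leave the handle standing up, work only on the handle, and do not disturb the things lying around.

Things in the scene. Friction and masses are not known exactly. Their poses are not given: they have to be found in the camera images.
- clamp: blue bench clamp bolted to the worktop. Origin on the worktop under the crank's upright axis; z up, y runs from the gear housing along the bed towards the jaws. Bed plate 120 mm wide (x), 300 mm long (y -60 to 240); its aluminium ways, on which block and jaws stand, are 24 mm above the worktop. Gear housing 88 x 96 mm round the origin, 62 mm high
- crank_axis (a point): point on the crank's upright axis, 103 mm above the worktop; axes as the clamp's. Clockwise from above closes the jaw, about 10 mm per radian; the drive stays where it is left. Along its circle the handle resists with about 4.3 N while turning freely, 7.2 N at a jaw force of 20 N, 10 N at 40 N; with the hand stopped the reading drops to 0 to 3.5 N free, 4 to 5.5 N at 20 N, 7 to 8.5 N at 40 N
- handle_pivot (a point): centre of the handle's fold hinge, at the outer end of the 14 mm wide steel crank arm, 70 mm from the crank axis, 103 mm above the worktop; goes round with the crank. Its x points from the pivot to the crank axis, z up; the hinge pin lies along y. The crank arm's top is 11 mm below this point, the hinge ears (21 mm across) reach 6 mm above it
- fold_handle (a joint): angle of the fold hinge: 0 folded flat inward along the crank arm, 1.571 upright against its stop; a stiff hinge (about 0.1 N m) that stays where it is left
- grip_mid (a point): point on the handle's own axis, 36 mm from the pivot; its x runs along the handle to the free end. The red round grip is 18 mm thick, 12 to 54 mm from the pivot; it is a sleeve that spins freely about the handle's axis, so the hand need not turn as the crank goes round. Folded, its underside is 2 mm above the crank arm and 32 mm above the gear housing
- moving_jaw: moving jaw, 100 mm wide, top 61 mm above the worktop, driven by the crank along the clamp's +y. Origin at worktop level, 30 mm behind its black hard-rubber face, which gives about 1 mm per 30 N. The self-locking drive keeps a jaw force of up to about 30 N when let go
- moving_face (a point): centre of the moving jaw's face, which looks along the clamp's +y
- end_jaw: fixed blue end jaw, 100 mm wide, set somewhere along the bed; origin on the ways, y across its face. Its aluminium facing is shimmed: the face stands between 0 and 5 mm in front of the origin (towards -y, differing from time to time and not measured), and does not move
- block: milled aluminium block 40 x 60 x 28 mm, 0.16 kg, lying loose and a little askew on the ways between the jaws; origin at the centre of its underside; to be clamped across its 40 mm width (its own x, which comes to lie along the clamp's y)
- nut: steel hexagon nut, 19 x 22 x 11 mm, lying beside the clamp; leave alone
- pliers: combination pliers with blue handles, 61 x 183 x 14 mm, lying beside the clamp; leave alone
- screwdriver: red-handled screwdriver, 31 x 201 x 27 mm, lying beside the clamp; leave alone
- tape: black roll of tape, 62 mm across, 19 mm high, lying beside the clamp; leave alone
Things that resemble listed ones, but are neither listed nor needed, are in the scene too. Of the things shaped like the block, the aluminium one is meant.

How it is judged:
By the outcome, as a careful person would: the job done as asked, in the order asked, and still so for the second after the job is handed in, with the robot touching nothing.
It also fails if it takes over 67 s, if anything falls off the work surface, if the arm or the gripper's body presses on something with over 40 N, if the wrist force passes 120 N, or if a joint passes its speed limit or range.

## Working session

There is one attempt and no reset: what is moved stays moved. The work goes in short steps, Python scripts to look and compute and a tool call to move; the robot and the scene stay as the last step left them, time stands still between calls to the robot, and variables do not carry over. Pictures are saved under pics/ and viewed, and the job is handed in when it is done.

Besides the shell and the picture viewer there is one more tool, called after "Request:" as name(argument=value, ...), one argument or row to a line, values as JSON. send_rows: Moves the arm, as the interface text tells. Its arguments: {"type":"object","properties":{"moves":{"type":"array","items":{"type":"array","items":{"type":"number","minimum":-1,"maximum":1}}},"claw":{"type":"number"}},"required":["moves"]}

```bash
ls; mkdir -p pics; python3 - <<'E'
from workcell import monitor, cams, order
import cv2,numpy as np
o=monitor.get_obs();print(o)
for n in ("scene","side"):
    i=cams.camera_info(n);print(n,i)
    p,d=cams.camera(n);cv2.imwrite(f"pics/{n}0.png",p);np.save(f"pics/{n}0.npy",d)
print(cams.camera_info("wrist"))
E
```

```text
pics
{'clock': 0.0, 'joint_pos': array([-1.12898290e+00,  2.41399636e-01,  3.72363682e-03,  1.33516705e+00,
        1.04965272e-05,  1.57079343e+00]), 'joint_vel': array([ 9.47398189e-05, -1.59999391e-03,  9.69246998e-04, -1.91916910e-03,
        1.04979117e-03,  4.21549236e-04]), 'tau': array([-3.93318978e-04, -3.72315896e+01,  2.52407706e+01,  1.69454160e-02,
       -1.16817532e-05, -1.01246382e-06]), 'eef_pos': array([ 0.21352784, -0.45142773,  0.23041937]), 'tool_rot': array([ 9.75698349e-01,  2.19115688e-01, -2.19110784e-04, -9.99642013e-04]), 'ft_force': array([-0.46229964, -0.1074521 , -0.76621384]), 'ft_torque': array([-0.04112753,  0.00249188,  0.04076057]), 'grip_width': 0.08566634376023288}
scene {'intrinsics': array([[457.04163998,   0.        , 318.92487128],
       [  0.        , 457.04163998, 199.33816929],
       [  0.        ,   0.        ,   1.        ]]), 'distortion': array([0.00730494, 0.        , 0.        , 0.        , 0.        ]), 'T': array([[-6.75905174e-01,  4.60793399e-01, -5.75170966e-01,
         5.05206004e-02],
       [-7.36988574e-01, -4.22394845e-01
[... 629 characters left out ...]
6251 ,  0.41250488,  0.44724366],
       [ 0.        ,  0.        ,  0.        ,  1.        ]])}
{'intrinsics': array([[280.33300102,   0.        , 317.47657745],
       [  0.        , 280.33300102, 197.11886074],
       [  0.        ,   0.        ,   1.        ]]), 'distortion': array([0.00675988, 0.        , 0.        , 0.        , 0.        ]), 'mount': array([[ 9.24144979e-05,  9.64628247e-01,  2.63613991e-01,
         6.72149798e-02],
       [ 9.99999653e-01, -3.07420217e-04,  7.74358594e-04,
         1.04614574e-03],
       [ 8.28008444e-04,  2.63613828e-01, -9.64627941e-01,
        -1.42577587e-01],
       [ 0.00000000e+00,  0.00000000e+00,  0.00000000e+00,
         1.00000000e+00]])}
```

View pics/scene0.png

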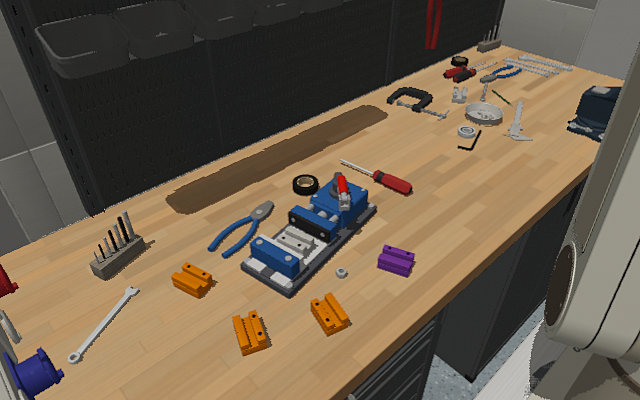

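View pics/side0.png

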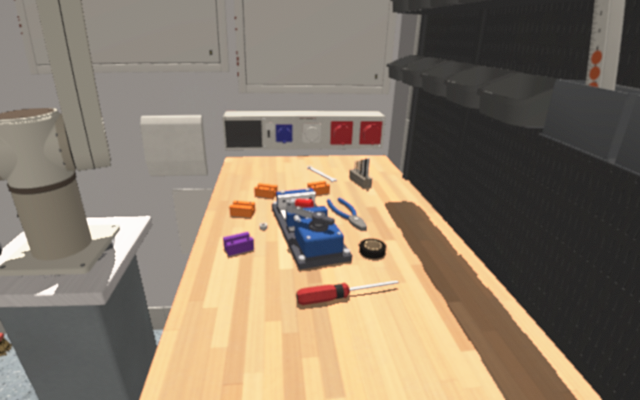

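The scene view shows the blue clamp at about (310,235). The red handle is at (342,190) and the aluminium block sits between the jaws at (293,240). The orange blocks at (192,280), (250,332) and (330,314) and the purple one at (397,260) are look-alikes, so the aluminium one in the clamp is meant. I'll confirm in enlarged crops.

```bash
cat > h.py <<'E'
import numpy as np,cv2
from workcell import monitor,cams,order
from scipy.spatial.transform import Rotation as R
def Tcam(n,obs=None):
    i=cams.camera_info(n)
    if n!="wrist": return i["intrinsics"],i["distortion"],i["T"]
    T=np.eye(4);T[:3,:3]=R.from_quat(obs["tool_rot"]).as_matrix();T[:3,3]=obs["eef_pos"]
    return i["intrinsics"],i["distortion"],T@i["mount"]
def ray(n,uv,obs=None):
    K,D,T=Tcam(n,obs)
    p=cv2.undistortPoints(np.array(uv,float).reshape(-1,1,2),K,D).reshape(-1,2)
    r=np.c_[p[:,0],-p[:,1],-np.ones(len(p))]
    return T[:3,3],r@T[:3,:3].T
def onz(n,uv,z,obs=None):
    c,r=ray(n,uv,obs);return c+r*((z-c[2])/r[:,2])[:,None]
def dep(n,uv,d,obs=None):
    c,r=ray(n,uv,obs);return c+r*d[:,None]
def proj(n,P,obs=None):
    K,D,T=Tcam(n,obs);q=(np.asarray(P,float).reshape(-1,3)-T[:3,3])@T[:3,:3]
    q=q*[1,-1,-1];return cv2.projectPoints(q,np.zeros(3),np.zeros(3),K,D)[0].reshape(-1,2)
def crop(img,x,y,w,h,s,f):
    cv2.imwrite(f,cv2.resize(img[y:y+h,x:x+w],None,fx=s,fy=s,interpolation=cv2.INTER_CUBIC))
E
python3 - <<'E'
from h import *
p=cv2.imread('pics/scene0.png');crop(p,235,165,150,135,5,'pics/s0c.png')
p=cv2.imread('pics/side0.png');crop(p,260,175,120,100,6,'pics/d0c.png')
E
```

```text
(no output)
```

View pics/s0c.png

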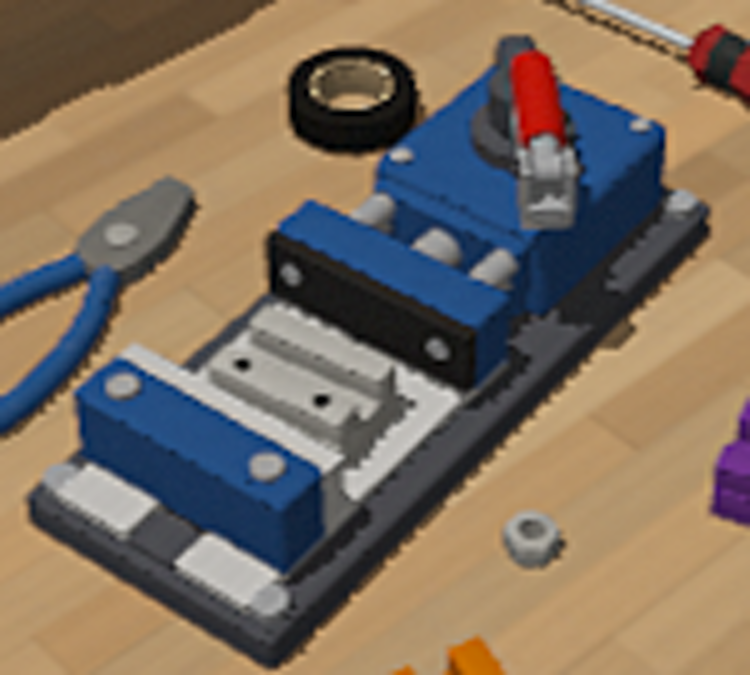

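View pics/d0c.png

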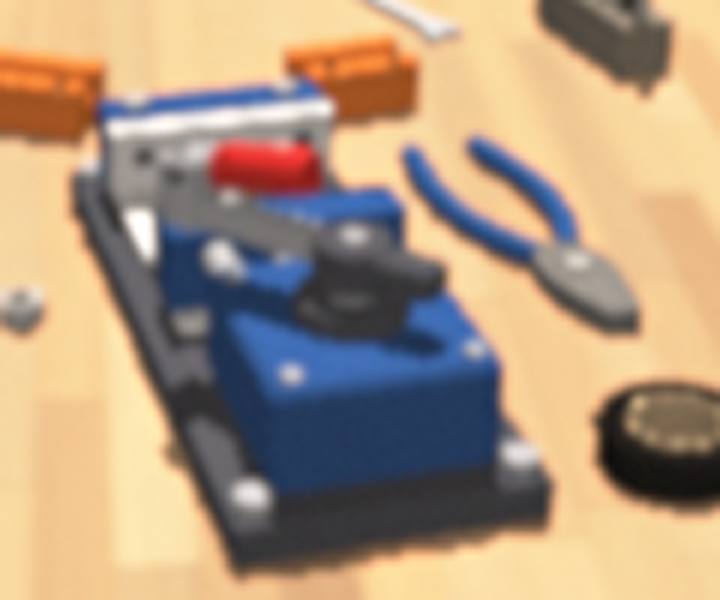

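```bash
python3 - <<'E'
from h import *
C=lambda a:np.array(a)/5+[235,165]
pl=onz('scene',C([(275,668),(30,515),(710,225)]),0.0);print('plate',pl.round(4))
print('housing',onz('scene',C([(380,185),(665,130),(543,243)]),0.062).round(4))
print('mj top',onz('scene',C([(310,203),(512,292),(268,236),(475,335)]),0.061).round(4))
print('tip,pivot',onz('scene',C([(533,60),(548,150)]),0.103).round(4))
S=lambda a:np.array(a)/6+[260,175]
print('side housing',onz('side',S([(500,360),(262,405)]),0.062).round(4))
print('side plate',onz('side',S([(238,572),(545,525)]),0.0).round(4))
print('side hub',onz('side',S([(355,235)]),0.10).round(4))
d=np.load('pics/scene0.npy');
# cloud heights
v,u=np.mgrid[165:300,235:385];uv=np.c_[u.ravel(),v.ravel()]
P=dep('scene',uv,d[v,u].ravel());img=cv2.imread('pics/scene0.png')[v,u].reshape(-1,3).astype(int)
hsv=cv2.cvtColor(img.reshape(1,-1,3).astype(np.uint8),cv2.COLOR_BGR2HSV)[0]
blue=(hsv[:,0]>100)&(hsv[:,0]<125)&(hsv[:,1]>130)
top=blue&(abs(P[:,2]-0.062)<.006)
q=P[top];print(len(q))
red=((hsv[:,0]<6)|(hsv[:,0]>174))&(hsv[:,1]>150)&(v.ravel()<200)&(u.ravel()<355)
r=P[red];r=r[r[:,2]>.06];print(len(r),np.median(r,0));
m=r.mean(0);U,s,V=np.linalg.svd(r-m);print(m,V[0],s); print(r[np.argsort((r-m)@V[0])][[3,-3]])
E
```

```text
plate [[ 0.4696  0.1792  0.    ]
 [ 0.5886  0.2009  0.    ]
 [ 0.5289 -0.1169  0.    ]]
housing [[ 0.5896  0.0214  0.062 ]
 [ 0.5366 -0.0902  0.062 ]
 [ 0.5196 -0.0016  0.062 ]]
mj top [[0.6009 0.0489 0.061 ]
 [0.5079 0.0267 0.061 ]
 [0.5965 0.0743 0.061 ]
 [0.5    0.0537 0.061 ]]
tip,pivot [[ 0.5696 -0.0439  0.103 ]
 [ 0.524  -0.0068  0.103 ]]
side housing [[ 0.6213 -0.0824  0.062 ]
 [ 0.536  -0.1058  0.062 ]]
side plate [[ 0.5276 -0.1135  0.    ]
 [ 0.6389 -0.0943  0.    ]]
side hub [[ 0.5722 -0.0574  0.1   ]]
1682
146 [ 0.54193659 -0.01659613  0.11563089]
[ 0.54249752 -0.01731593  0.11413173] [-0.65782069  0.71244824  0.24431425] [0.17637292 0.10507629 0.05183687]
[[ 0.55893094 -0.05020885  0.07273667]
 [ 0.52890635 -0.00143526  0.115038  ]]
```

```bash
cat >> h.py <<'E'
def rows(obs,goals,turn=None,yaw0=None):
    """goals: list of world points; rows in tool axes, tool down; turn: list of tool-z turns (fraction)"""
    M=R.from_quat(obs["tool_rot"]).as_matrix();a=np.arctan2(M[1,0],M[0,0]) if yaw0 is None else yaw0
    p=np.array(obs["eef_pos"] if 'start' not in obs else obs['start']);out=[]
    for i,g in enumerate(goals):
        t=0 if turn is None else turn[i]
        d=np.array(g)-p;x=np.array([np.cos(a),np.sin(a),0]);y=np.array([np.sin(a),-np.cos(a),0])
        out.append([round(float(d@x),4),round(float(d@y),4),round(float(-d[2]),4),t]);p=np.array(g);a-=0.1*t
    return out
E
python3 - <<'E'
from h import *
src=np.array([(-60,240),(60,240),(-60,-60),(-60,-60),(60,-60)])/1e3
dst=np.array([(.4696,.1792),(.5886,.2009),(.5289,-.1169),(.5276,-.1135),(.6389,-.0943)])
a=src-src.mean(0);b=dst-dst.mean(0)
th=np.arctan2((a[:,0]*b[:,1]-a[:,1]*b[:,0]).sum(),(a*b).sum());Rm=np.array([[np.cos(th),-np.sin(th)],[np.sin(th),np.cos(th)]])
t=dst.mean(0)-Rm@src.mean(0);print('yaw',th,'origin',t,(src@Rm.T+t-dst).round(4))
o=monitor.get_obs();g=np.array([.555,-.02,.21]);s=o['eef_pos']
print(rows(o,[s+(g-s)*k/20 for k in range(1,21)],[-1]*20))
E
```

```text
yaw 0.18640694968141008 origin [ 0.57363188 -0.04565664] [[ 0.0006 -0.0001]
 [-0.0005  0.0004]
 [-0.0031  0.0012]
 [-0.0018 -0.0022]
 [ 0.0048  0.0008]]
[[0.0247, -0.0122, 0.001, -1], [0.0258, -0.0097, 0.001, -1], [0.0266, -0.0071, 0.001, -1], [0.0272, -0.0044, 0.001, -1], [0.0275, -0.0016, 0.001, -1], [0.0275, 0.0011, 0.001, -1], [0.0272, 0.0039, 0.001, -1], [0.0267, 0.0066, 0.001, -1], [0.0259, 0.0092, 0.001, -1], [0.0249, 0.0117, 0.001, -1], [0.0236, 0.0142, 0.001, -1], [0.0221, 0.0164, 0.001, -1], [0.0203, 0.0186, 0.001, -1], [0.0184, 0.0205, 0.001, -1], [0.0162, 0.0222, 0.001, -1], [0.0139, 0.0237, 0.001, -1], [0.0115, 0.025, 0.001, -1], [0.0089, 0.026, 0.001, -1], [0.0063, 0.0268, 0.001, -1], [0.0036, 0.0273, 0.001, -1]]
```

Request:
send_rows(
  moves=[
    [0.025,-0.012,0.001,-1],
    [0.026,-0.01,0.001,-1],
    [0.027,-0.007,0.001,-1],
    [0.027,-0.004,0.001,-1],
    [0.027,-0.002,0.001,-1],
    [0.027,0.001,0.001,-1],
    [0.027,0.004,0.001,-1],
    [0.027,0.007,0.001,-1],
    [0.026,0.009,0.001,-1],
    [0.025,0.012,0.001,-1],
    [0.024,0.014,0.001,-1],
    [0.022,0.016,0.001,-1],
    [0.02,0.019,0.001,-1],
    [0.018,0.02,0.001,-1],
    [0.016,0.022,0.001,-1],
    [0.014,0.024,0.001,-1],
    [0.011,0.025,0.001,-1],
    [0.009,0.026,0.001,-1],
    [0.006,0.027,0.001,-1],
    [0.004,0.027,0.001,-1],
  ],
  claw=1,
)

```text
clock: 2.1
eef_pos: [0.5557, -0.0206, 0.2106]
tool_rot: [0.341, 0.94, -0.0, -0.001]
ft_force: [0.2, -0.5, -0.1]
grip_width: 0.0855
```

```bash
python3 - <<'E'
from h import *
import pickle
o=monitor.get_obs();p,d=cams.camera("wrist");print(o['joint_pos'].round(3))
pickle.dump((o,p,d),open('pics/w1.pkl','wb'));cv2.imwrite('pics/w1.png',p)
E
```

```text
[-0.037  0.362  0.119  1.329 -0.     0.659]
```

View pics/w1.png

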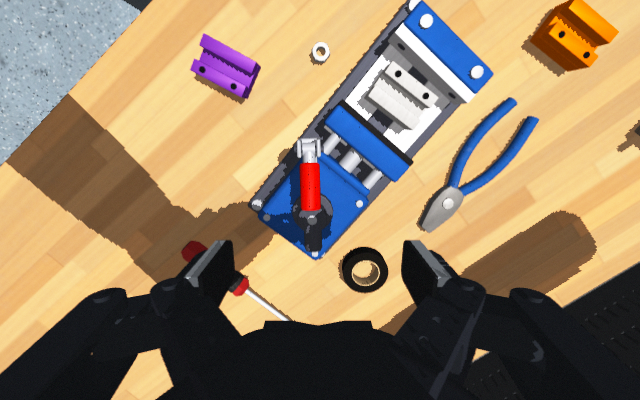

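The wrist view shows the handle lying nearly along the image column, from the hinge at (309,150) to the free end at (312,210), with the hub at (313,220). The aluminium block is at (403,95). I'll enlarge it.

```bash
python3 - <<'E'
from h import *
p=cv2.imread('pics/w1.png');crop(p,240,120,135,145,5.5//1,'pics/w1c.png');crop(p,320,0,180,140,4,'pics/w1b.png')
E
```

```text
(no output)
```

View pics/w1c.png

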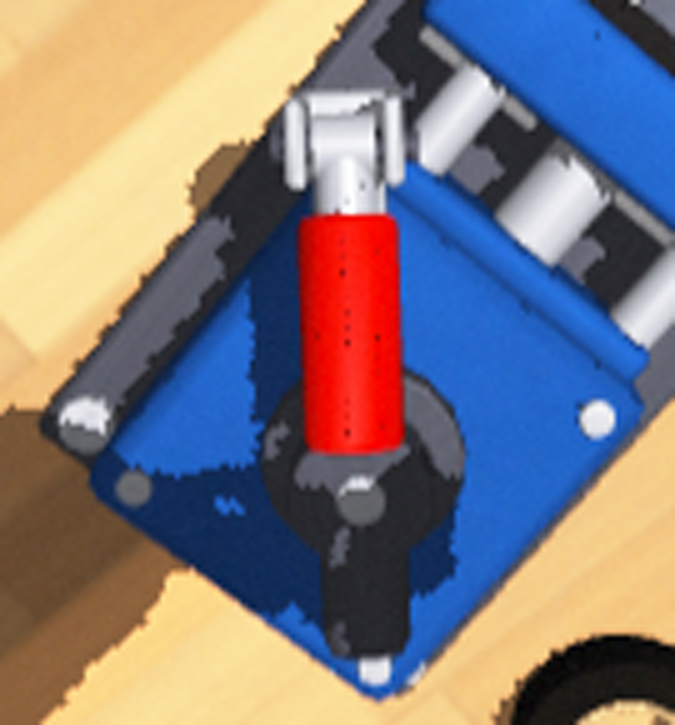

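View pics/w1b.png

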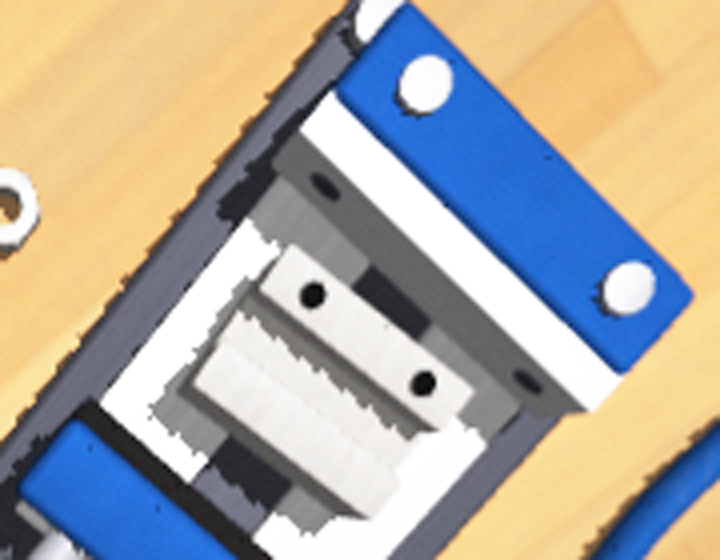

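```bash
python3 - <<'E'
from h import *
import pickle
o,p,d=pickle.load(open('pics/w1.pkl','rb'))
C=lambda a:np.array(a)/5+[240,120]-.4
B=lambda a:np.array(a)/4+[320,0]-.4
pv=onz('wrist',C([(345,142)]),.103,o)[0];re=onz('wrist',C([(349,215),(355,452)]),.108,o)
print('pivot',pv,'red',re, np.linalg.norm(re-pv,axis=1))
print('hub .10/.095',onz('wrist',C([(362,502)]),.10,o))
hb=onz('wrist',C([(362,502)]),.10,o)[0];v=hb-pv;print('dir',np.degrees(np.arctan2(v[1],v[0])),np.linalg.norm(v[:2]))
v=(re[1]-re[0]);print('dirred',np.degrees(np.arctan2(v[1],v[0])))
print('housing bolts',onz('wrist',C([(133,490),(597,420),(375,668)]),.064,o).round(4))
print('housing corners',onz('wrist',C([(95,478),(375,697),(642,405)]),.062,o).round(4))
print('mj face top', onz('wrist',B([(90,402),(270,555)]),.061,o).round(4))
print('end facing top', onz('wrist',B([(303,132),(583,408)]),.061,o).round(4), onz('wrist',B([(275,170),(530,418)]),.024,o).round(4))
print('block top', onz('wrist',B([(292,243),(470,388),(190,383),(360,518)]),.052,o).round(4))
q=dep('wrist',C([(350,250),(350,330),(352,430),(345,130),(362,502),(250,620),(300,150)]),np.array([d[int(round(v)),int(round(u))] for u,v in C([(350,250),(350,330),(352,430),(345,130),(362,502),(250,500),(300,150)])]),o);print(q.round(4))
M=R.from_quat(o['tool_rot']).as_matrix();print('toolx ang',np.degrees(np.arctan2(M[1,0],M[0,0])))
E
```

```text
pivot [0.51827542 0.0005624  0.103     ] red [[ 0.528134   -0.00667637  0.108     ]
 [ 0.56210804 -0.03402288  0.108     ]] [0.01321331 0.05605748]
hub .10/.095 [[ 0.57245841 -0.04128036  0.1       ]]
dir -37.67708226258956 0.06845884554027218
dirred -38.83141749907188
housing bolts [[ 0.5478 -0.0867  0.064 ]
 [ 0.6     0.0007  0.064 ]
 [ 0.6141 -0.0735  0.064 ]]
housing corners [[ 0.5407 -0.092   0.062 ]
 [ 0.6205 -0.0789  0.062 ]
 [ 0.6042  0.0101  0.062 ]]
mj face top [[0.5059 0.0527 0.061 ]
 [0.5643 0.0649 0.061 ]]
end facing top [[0.4912 0.1276 0.061 ]
 [0.5849 0.145  0.061 ]] [[0.4919 0.1302 0.024 ]
 [0.5877 0.1479 0.024 ]]
block top [[0.5088 0.1146 0.052 ]
 [0.565  0.1295 0.052 ]
 [0.5185 0.0759 0.052 ]
 [0.5734 0.0898 0.052 ]]
[[ 0.5321 -0.0095  0.1157]
 [ 0.5426 -0.0183  0.1175]
 [ 0.5556 -0.0287  0.1218]
 [ 0.5164  0.0025  0.1103]
 [ 0.574  -0.0428  0.094 ]
 [ 0.5862 -0.0861  0.0676]
 [ 0.514  -0.0057  0.1096]]
toolx ang 140.14765219810747
```

```bash
python3 - <<'E'
from h import *
o=monitor.get_obs();print(o['eef_pos'],o['clock'])
x,y=.5464,-.0212
g=[(x,y,.2),(x,y,.16)]+[(x,y,z) for z in (.13,.11,.0975,.0875)]
print(rows(o,g,[-.28,0,0,0,0,0]))
E
```

```text
[ 0.55809441 -0.0173567   0.21021682] 2.15
[[0.0066, -0.0104, 0.0102, -0.28], [0.0, 0.0, 0.04, 0], [0.0, 0.0, 0.03, 0], [0.0, 0.0, 0.02, 0], [0.0, 0.0, 0.0125, 0], [0.0, 0.0, 0.01, 0]]
```

Request:
send_rows(
  moves=[
    [0.007,-0.01,0.01,-0.1],
    [0,0,0.03,0],
    [0,0,0,0],
    [0,0,0,0],
  ],
)

```text
clock: 2.55
eef_pos: [0.5429, -0.0248, 0.1709]
tool_rot: [0.338, 0.941, -0.0, -0.001]
ft_force: [0.2, -0.1, 0.2]
grip_width: 0.0853
```

```bash
python3 - <<'E'
from h import *
import pickle
o=monitor.get_obs();p,d=cams.camera("wrist");print(o['eef_pos'],monitor.get_obs()['eef_pos'])
M=R.from_quat(o['tool_rot']).as_matrix();print('toolx ang',np.degrees(np.arctan2(M[1,0],M[0,0])))
pickle.dump((o,p,d),open('pics/w2.pkl','wb'));cv2.imwrite('pics/w2.png',p);crop(p,230,140,160,145,5,'pics/w2c.png')
E
```

```text
[ 0.54291915 -0.02477593  0.17086919] [ 0.5438533  -0.02485206  0.17190057]
toolx ang 140.4603638810622
```

View pics/w2c.png

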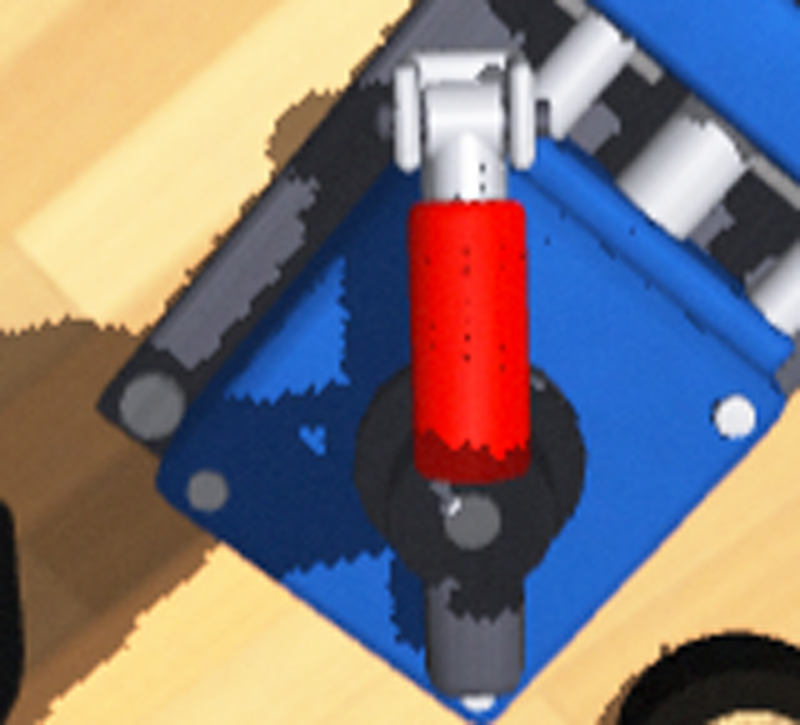

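```bash
python3 - <<'E'
from h import *
import pickle
o,p,d=pickle.load(open('pics/w2.pkl','rb'))
C=lambda a:np.array(a)/5+[230,140]-.4
pv=onz('wrist',C([(463,117)]),.103,o)[0];re=onz('wrist',C([(467,202),(471,480)]),.106,o)
print('pivot',pv,'red',re, np.linalg.norm(re-pv,axis=1))
hb=onz('wrist',C([(472,522)]),.10,o)[0];v=pv-hb;print('hub',hb,'dir',np.degrees(np.arctan2(v[1],v[0])),np.linalg.norm(v[:2]))
v=(re[0]-re[1]);print('dirred',np.degrees(np.arctan2(v[1],v[0])))
print('housing corners',onz('wrist',C([(158,482),(790,345)]),.062,o).round(4))
for px in [(468,250),(468,330),(470,430),(463,130),(250,280),(650,420)]:
    c=C([px]);i=c.round().astype(int)[0];print(dep('wrist',c,np.array([d[i[1],i[0]]]),o).round(4))
E
```

```text
pivot [5.18391491e-01 1.98408507e-04 1.03000000e-01] red [[ 0.52836819 -0.00723844  0.106     ]
 [ 0.56369861 -0.03527342  0.106     ]] [0.01280004 0.05761931]
hub [ 0.57162082 -0.04136728  0.1       ] dir 142.01445490726505 0.06753567461288133
dirred 141.56771043984043
housing corners [[ 0.5405 -0.0932  0.062 ]
 [ 0.5956  0.0171  0.062 ]]
[[ 0.5321 -0.0103  0.1167]]
[[ 0.5412 -0.0178  0.1176]]
[[ 0.5526 -0.0268  0.1204]]
[[ 0.5192 -0.0006  0.1086]]
[[ 0.5266 -0.0649  0.0183]]
[[ 0.5912 -0.0123  0.061 ]]
```

```bash
python3 - <<'E'
from h import *
o=monitor.get_obs();print(o['eef_pos'],o['clock'])
x,y=.5468,-.0219
g=[(x,y,.15)]+[(x,y,z) for z in (.12,.1,.0915)]
print(rows(o,g,[-.23,0,0,0]))
E
```

```text
[ 0.5438533  -0.02485206  0.17190057] 2.6
[[-0.0004, 0.0042, 0.0219, -0.23], [0.0, 0.0, 0.03, 0], [0.0, 0.0, 0.02, 0], [0.0, 0.0, 0.0085, 0]]
```

Request:
send_rows(
  moves=[
    [0,0.004,0.022,-0.23],
    [0,0,0.025,0],
    [0,0,0.015,0],
    [0,0,0,0],
    [0,0,0,0],
    [0,0,0,0],
  ],
)

```text
clock: 3.2
eef_pos: [0.5476, -0.0218, 0.1112]
tool_rot: [0.327, 0.945, 0.0, 0.002]
ft_force: [0.4, 0.4, 0.2]
grip_width: 0.0855
```

Request:
send_rows(
  moves=[
    [0.001,0,0.01,0],
    [0,0,0.009,0],
    [0,0,0,0],
    [0,0,0,0],
  ],
)

```text
clock: 3.6
eef_pos: [0.5449, -0.021, 0.0898]
tool_rot: [0.327, 0.945, -0.0, -0.001]
ft_force: [0.6, -0.1, 0.4]
grip_width: 0.0851
```

Request:
send_rows(
  moves=[
    [0,0,0,0],
    [0,0,0,0],
    [0,0,0,0],
    [0,0,0,0],
    [0,0,0,0],
    [0,0,0,0],
    [0,0,0,0],
    [0,0,0,0],
  ],
  claw=-1,
)

```text
clock: 4.4
eef_pos: [0.5455, -0.0211, 0.0905]
tool_rot: [0.327, 0.945, 0.0, 0.0]
ft_force: [0.2, -0.2, 1.6]
grip_width: 0.0163
```

Request:
send_rows(
  moves=[
    [0.0008,0,-0.0041,0],
    [0.0013,0,-0.004,0],
    [0.0018,0,-0.0038,0],
    [0.0022,0,-0.0035,0],
    [0,0,0,0],
  ],
)

```text
clock: 4.9
eef_pos: [0.5393, -0.0165, 0.1049]
tool_rot: [0.327, 0.945, 0.0, -0.002]
ft_force: [1.7, 2.7, -13.8]
grip_width: 0.0161
```

```bash
python3 - <<'E'
from h import *
p,d=cams.camera("side");crop(p,270,160,120,100,6,'pics/d1c.png')
p,d=cams.camera("scene");crop(p,265,120,140,110,5,'pics/s1c.png')
print(monitor.get_obs())
E
```

```text
{'clock': 5.0, 'joint_pos': array([-0.03123587,  0.40673492, -0.10289029,  1.06396822,  0.00117875,
        0.63493059]), 'joint_vel': array([-5.55069115e-04,  7.07221680e-04,  4.77687712e-04, -1.89652404e-05,
        6.11889746e-04, -1.37221748e-03]), 'tau': array([-1.87320728e+00, -5.04369986e+01,  2.70246434e+01,  8.69447719e-01,
       -7.89906867e-01, -2.83414742e-02]), 'eef_pos': array([ 0.53933749, -0.01649423,  0.104896  ]), 'tool_rot': array([ 3.26958751e-01,  9.45037392e-01,  1.46960847e-04, -1.51052797e-03]), 'ft_force': array([  1.04674979,   4.33519914, -15.66262249]), 'ft_torque': array([ 0.46326176, -0.6680901 , -0.01073157]), 'grip_width': 0.015848829515062286}
```

View pics/d1c.png

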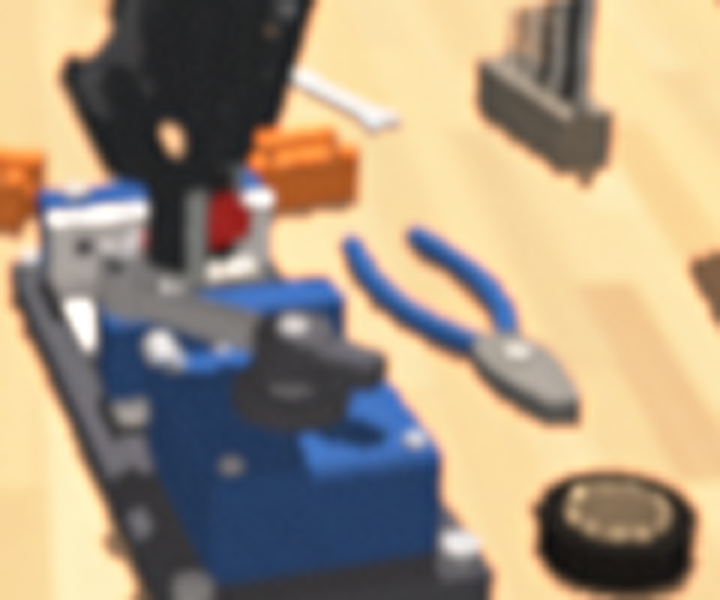

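View pics/s1c.png

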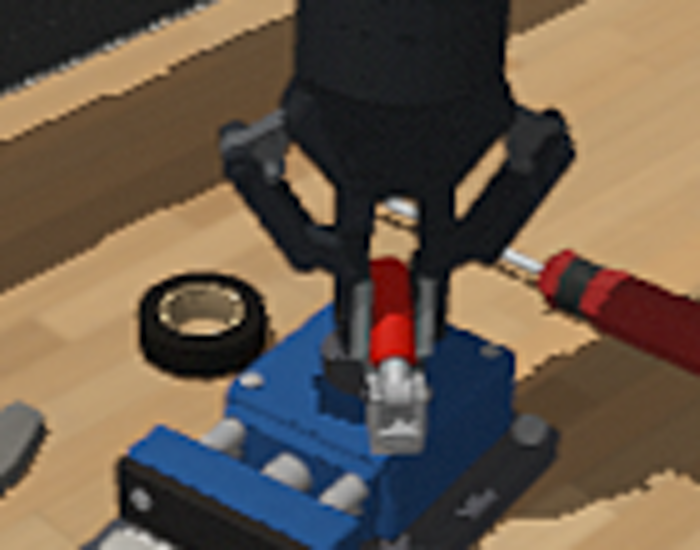

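The handle is lifting with the hand, to about 30° now. It pulls at about 15 N because the pads resist the twist. I'll continue in small parts and watch the force.

Request:
send_rows(
  moves=[
    [0.0026,0,-0.0033,0],
    [0.003,0,-0.003,0],
    [0.0033,0,-0.0025,0],
  ],
)

```text
clock: 5.3
eef_pos: [0.5331, -0.0117, 0.1143]
tool_rot: [0.327, 0.945, -0.0, -0.0]
ft_force: [2.6, 2.5, -16.7]
grip_width: 0.0163
```

Request:
send_rows(
  moves=[
    [0.0036,0,-0.0021,0],
    [0.0038,0,-0.0017,0],
    [0.004,0,-0.0012,0],
  ],
)

```text
clock: 5.6
eef_pos: [0.5256, -0.0057, 0.1204]
tool_rot: [0.328, 0.945, -0.001, 0.002]
ft_force: [5.4, -1.4, -16.4]
grip_width: 0.0155
```

Request:
send_rows(
  moves=[
    [0.0041,0,-0.0007,0],
    [0.0039,0,-0.0002,0],
    [0,0,0,0],
    [0,0,0,0],
  ],
)

```text
clock: 6.0
eef_pos: [0.5201, -0.0014, 0.1224]
tool_rot: [0.328, 0.945, -0.001, 0.003]
ft_force: [5.4, -4.0, -11.5]
grip_width: 0.0153
```

```bash
python3 - <<'E'
from h import *
p,d=cams.camera("side");crop(p,270,140,120,100,6,'pics/d2c.png')
p,d=cams.camera("scene");crop(p,265,110,140,110,5,'pics/s2c.png')
o=monitor.get_obs();print(o['eef_pos'],o['ft_force'],o['ft_torque'])
E
```

```text
[ 0.52008969 -0.00138398  0.12241429] [  5.24520316  -4.07137261 -12.93267184] [-0.69174137 -0.96485842  0.01825549]
```

View pics/d2c.png

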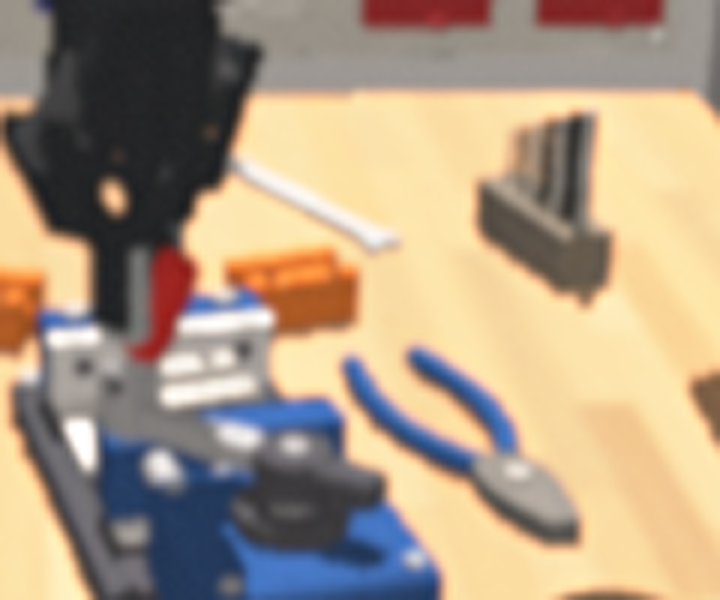

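View pics/s2c.png

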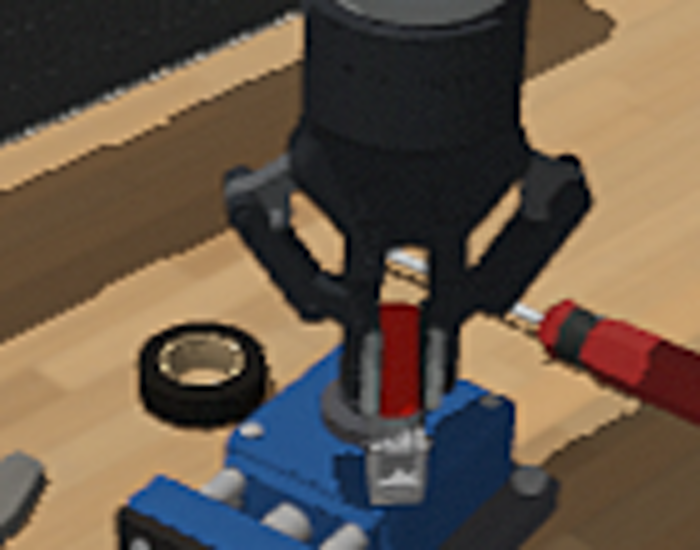

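```bash
python3 - <<'E'
from h import *
P=np.array([.5184,.0003,.103]);u=np.array([.788,-.616,0])
for f in (1.0,1.2,1.4,1.571):
    X=[P+r*(np.cos(f)*u+np.array([0,0,np.sin(f)])) for r in (.012,.054)]
    print(f,((proj('side',X)-[270,140])*6).round(0).tolist(),((proj('scene',X)-[265,110])*5).round(0).tolist())
E
```

```text
1.0 [[147.0, 351.0], [199.0, 275.0]] [[394.0, 408.0], [390.0, 297.0]]
1.2 [[142.0, 347.0], [177.0, 257.0]] [[395.0, 409.0], [394.0, 301.0]]
1.4 [[137.0, 344.0], [153.0, 243.0]] [[396.0, 412.0], [397.0, 311.0]]
1.571 [[132.0, 342.0], [132.0, 236.0]] [[396.0, 415.0], [400.0, 324.0]]
```

The handle stands at about 1.2 rad and has slipped in the pads. I'll re-grip to relax the twist, then go on.

Request:
send_rows(
  moves=[
    [0,0,0,0],
    [0,0,0,0],
    [0,0,0,0],
  ],
  claw=-0.3,
)

```text
clock: 6.4
eef_pos: [0.5193, 0.0003, 0.1226]
tool_rot: [0.327, 0.945, 0.001, 0.002]
ft_force: [-0.1, -0.5, 0.2]
grip_width: 0.0298
```

```bash
python3 - <<'E'
from h import *
o=monitor.get_obs();print(o['eef_pos'],o['ft_force'],o['ft_torque'],o['grip_width'])
E
```

```text
[5.19330849e-01 2.55003373e-04 1.22609872e-01] [-0.0737576  -0.51296958  0.1533416 ] [ 0.00097723 -0.04347813  0.00059142] 0.029807587973170523
```

Request:
send_rows(
  moves=[
    [-0.007,0,0,0],
    [-0.006,0,0,0],
    [0,0,0,0],
  ],
)

```text
clock: 6.7
eef_pos: [0.5296, -0.0083, 0.1207]
tool_rot: [0.328, 0.945, 0.0, 0.001]
ft_force: [-0.6, 0.7, 0.1]
grip_width: 0.0298
```

Request:
send_rows(
  moves=[
    [0,0,0,0],
    [0,0,0,0],
    [0,0,0,0],
    [0,0,0,0],
  ],
  claw=-1,
)

```text
clock: 7.1
eef_pos: [0.5287, -0.008, 0.1205]
tool_rot: [0.327, 0.945, -0.0, 0.0]
ft_force: [1.5, -1.6, 0.5]
grip_width: 0.0166
```

Request:
send_rows(
  moves=[
    [0.004,0,-0.0013,0],
    [0.004,0,-0.0009,0],
    [0.004,0,-0.0004,0],
    [0.003,0,0,0],
    [0,0,0,0],
  ],
)

```text
clock: 7.6
eef_pos: [0.5205, -0.0014, 0.1235]
tool_rot: [0.328, 0.945, -0.002, 0.005]
ft_force: [8.6, -8.0, -6.0]
grip_width: 0.0167
```

```bash
python3 - <<'E'
from h import *
p,d=cams.camera("side");crop(p,270,140,100,80,7,'pics/d3c.png')
o=monitor.get_obs();print(o['eef_pos'],o['ft_force'],o['ft_torque'])
E
```

```text
[ 0.52050817 -0.00144322  0.12347151] [ 8.96354729 -8.04374413 -5.96479052] [-2.08263876 -2.1059403  -0.01034614]
```

View pics/d3c.png

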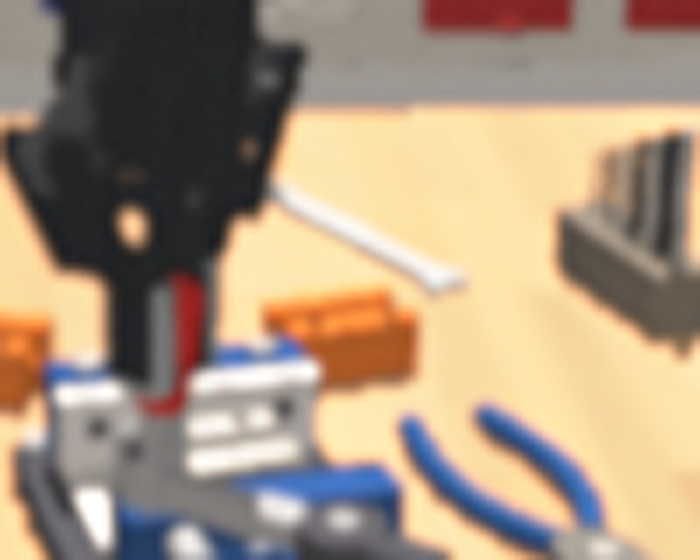

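Request:
send_rows(
  moves=[
    [0.002,0,0,0],
    [0.002,0,0,0],
    [0,0,0,0],
  ],
)

```text
clock: 7.95
eef_pos: [0.5182, 0.0004, 0.1238]
tool_rot: [0.328, 0.945, -0.002, 0.006]
ft_force: [9.5, -9.7, -5.4]
grip_width: 0.0163
```

Request:
send_rows(
  moves=[
    [0,0,0,0],
    [0,0,0,0],
    [0,0,0,0],
  ],
  claw=-0.3,
)

```text
clock: 8.25
eef_pos: [0.5129, 0.0044, 0.1227]
tool_rot: [0.327, 0.945, 0.0, -0.001]
ft_force: [-0.1, 0.6, 0.6]
grip_width: 0.0299
```

```bash
python3 - <<'E'
from h import *
o=monitor.get_obs();print(o['eef_pos'],o['ft_force'],o['ft_torque'])
p,d=cams.camera("wrist");cv2.imwrite('pics/w3.png',p)
p,d=cams.camera("side");crop(p,270,140,100,80,7,'pics/d4c.png')
E
```

```text
[0.51288393 0.00440316 0.12274147] [-0.13549988  0.59456157  0.61583689] [ 0.01534766 -0.03208643  0.00051517]
```

View pics/d4c.png

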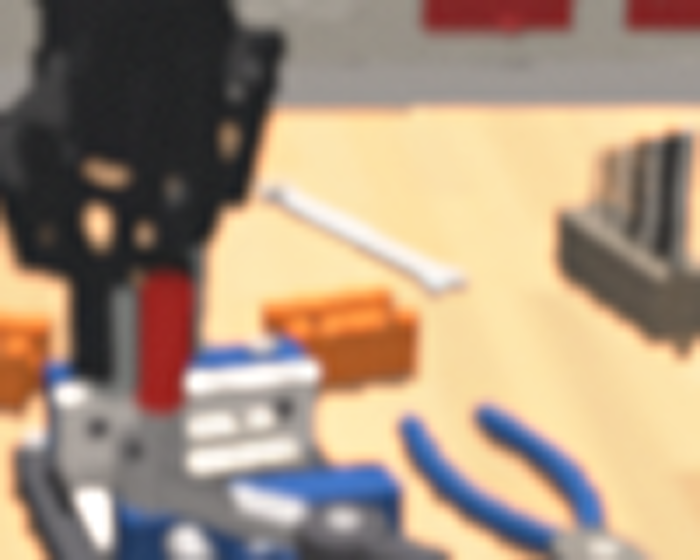

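View pics/w3.png

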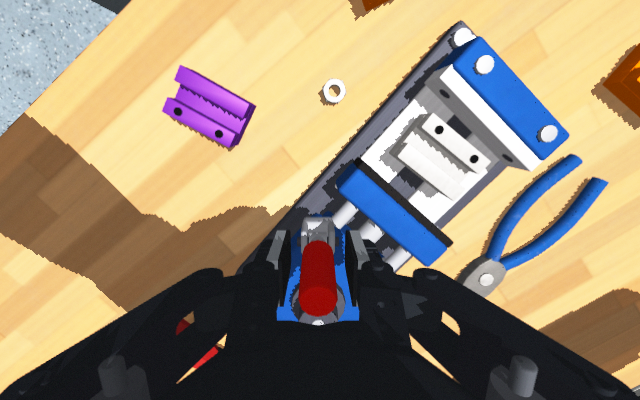

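```bash
python3 - <<'E'
from h import *
o=monitor.get_obs()
p,d=cams.camera("wrist");crop(p,270,200,100,130,5,'pics/w4c.png')
P=np.array([.5184,.0003,.103]);u=np.array([.788,-.616,0])
for f in (1.3,1.4,1.5,1.571):
    X=[P+r*(np.cos(f)*u+np.array([0,0,np.sin(f)])) for r in (.012,.054)]
    print(f,((proj('side',X)-[270,140])*7).round(0).tolist(),((proj('wrist',X,o)-[270,200])*5).round(0).tolist())
E
```

```text
1.3 [[163.0, 403.0], [192.0, 291.0]] [[236.0, 265.0], [236.0, 576.0]]
1.4 [[160.0, 401.0], [178.0, 284.0]] [[236.0, 257.0], [236.0, 535.0]]
1.5 [[157.0, 400.0], [164.0, 278.0]] [[236.0, 248.0], [236.0, 487.0]]
1.571 [[154.0, 399.0], [154.0, 275.0]] [[236.0, 242.0], [235.0, 450.0]]
```

View pics/w4c.png

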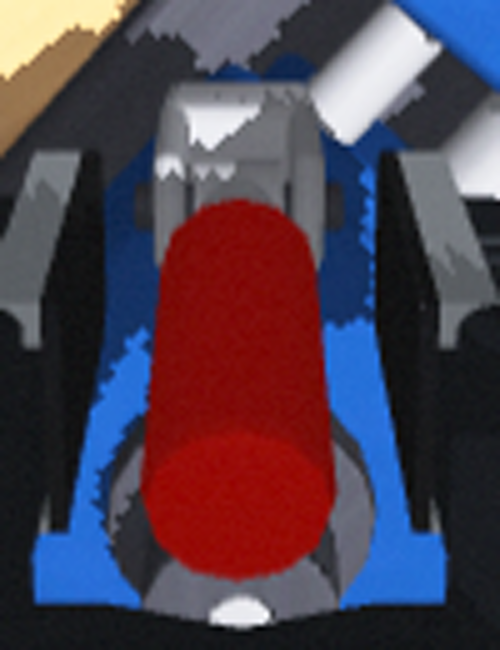

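Request:
send_rows(
  moves=[
    [-0.005,0,-0.003,0],
    [-0.005,0,-0.002,0],
    [0,0,0,0],
  ],
)

```text
clock: 8.7
eef_pos: [0.5227, -0.0026, 0.1286]
tool_rot: [0.328, 0.945, 0.0, 0.001]
ft_force: [-0.0, 1.2, 0.1]
grip_width: 0.0298
```

Request:
send_rows(
  moves=[
    [0,0,0,0],
    [0,0,0,0],
    [0,0,0,0],
    [0,0,0,0],
  ],
  claw=-1,
)

```text
clock: 9.1
eef_pos: [0.5217, -0.0025, 0.1283]
tool_rot: [0.327, 0.945, -0.0, 0.0]
ft_force: [0.5, -1.7, 2.3]
grip_width: 0.0163
```

Request:
send_rows(
  moves=[
    [0.003,0,0,0],
    [0.003,0,0,0],
    [0.002,0,0,0],
    [0,0,0,0],
    [0,0,0,0],
  ],
)

```text
clock: 9.6
eef_pos: [0.5188, -0.0001, 0.1287]
tool_rot: [0.328, 0.945, -0.002, 0.005]
ft_force: [6.6, -8.4, -3.0]
grip_width: 0.0163
```

Request:
send_rows(
  moves=[
    [0.003,0,0,0],
    [0.003,0,0,0],
    [0,0,0,0],
    [0,0,0,0],
  ],
)

```text
clock: 10.0
eef_pos: [0.5167, 0.0016, 0.1289]
tool_rot: [0.329, 0.944, -0.003, 0.008]
ft_force: [14.3, -14.1, -6.9]
grip_width: 0.0162
```

Request:
send_rows(
  moves=[
    [0.002,0,0,0],
    [0,0,0,0],
    [0,0,0,0],
  ],
)

```text
clock: 10.3
eef_pos: [0.5162, 0.0021, 0.1289]
tool_rot: [0.329, 0.944, -0.003, 0.009]
ft_force: [16.7, -16.0, -10.1]
grip_width: 0.0159
```

Request:
send_rows(
  moves=[
    [0,0,0,0],
    [0,0,0,0],
    [0,0,0,0],
  ],
  claw=-0.3,
)

```text
clock: 10.6
eef_pos: [0.5079, 0.0081, 0.1275]
tool_rot: [0.327, 0.945, 0.0, -0.001]
ft_force: [0.4, 0.4, 0.3]
grip_width: 0.0301
```

```bash
python3 - <<'E'
from h import *
o=monitor.get_obs();print(o['eef_pos'])
p,d=cams.camera("wrist");crop(p,270,200,100,130,5,'pics/w5c.png')
p,d=cams.camera("side");crop(p,270,140,100,80,7,'pics/d5c.png')
P=np.array([.5184,.0003,.103]);u=np.array([.788,-.616,0])
for f in (1.4,1.5,1.571):
    X=[P+r*(np.cos(f)*u+np.array([0,0,np.sin(f)])) for r in (.012,.054)]
    print(f,((proj('side',X)-[270,140])*7).round(0).tolist(),((proj('wrist',X,o)-[270,200])*5).round(0).tolist())
E
```

```text
[0.50793808 0.00814813 0.127477  ]
1.4 [[160.0, 401.0], [178.0, 284.0]] [[238.0, 288.0], [238.0, 562.0]]
1.5 [[157.0, 400.0], [164.0, 278.0]] [[238.0, 280.0], [238.0, 517.0]]
1.571 [[154.0, 399.0], [154.0, 275.0]] [[238.0, 274.0], [238.0, 482.0]]
```

View pics/w5c.png

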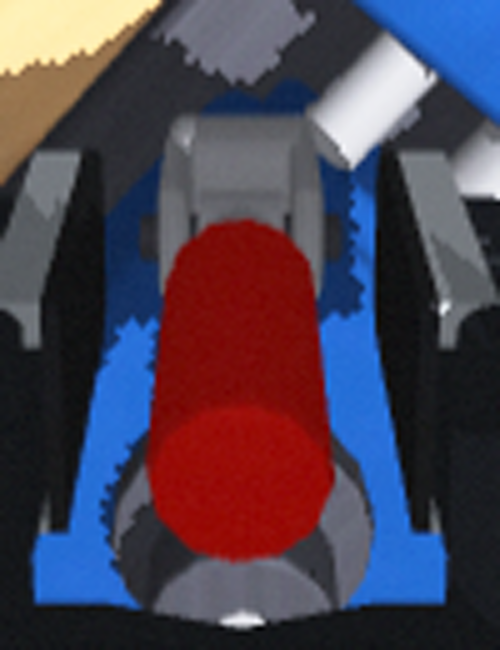

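View pics/d5c.png

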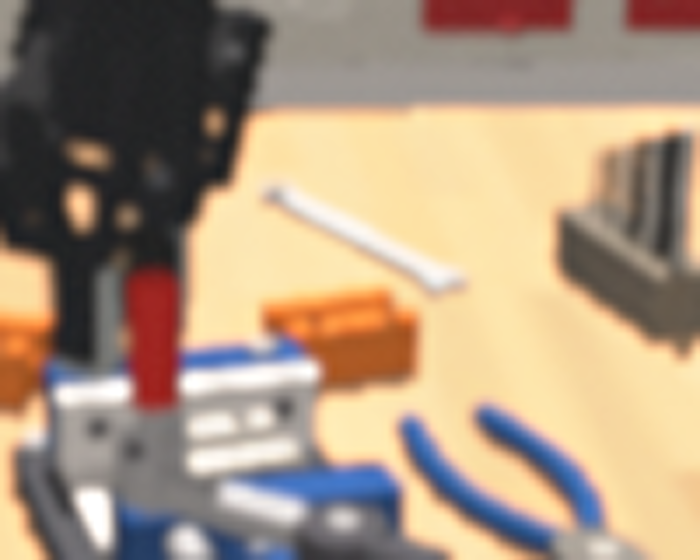

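The handle now stands upright: the cap centre at (240,482) in the crop matches the 1.571 projection, and so does the side view. Next I re-grip it centred and wind, with a slight outward bias to keep it on its stop.

Request:
send_rows(
  moves=[
    [-0.006,0,0.003,0],
    [-0.007,0,0.003,0],
    [0,0,0,0],
    [0,0,0,0],
  ],
)

```text
clock: 11.1
eef_pos: [0.5191, -0.0005, 0.1217]
tool_rot: [0.327, 0.945, -0.0, -0.0]
ft_force: [0.4, -0.1, 0.1]
grip_width: 0.03
```

Request:
send_rows(
  moves=[
    [0,0,0,0],
    [0,0,0,0],
    [0,0,0,0],
    [0,0,0,0],
  ],
  claw=-1,
)

```text
clock: 11.5
eef_pos: [0.519, -0.0004, 0.122]
tool_rot: [0.327, 0.945, -0.0, 0.0]
ft_force: [-0.2, -0.8, 0.4]
grip_width: 0.0167
```

```bash
python3 - <<'E'
import numpy as np
R=.072;th=np.arange(0,4.61,.1);x=R*np.cos(th);y=R*np.sin(th)
for k in range(46):print(k,round(th[k+1],1),[round(x[k+1]-x[k],4),round(y[k+1]-y[k],4),0,0],end=';' if k%3 else '\n')
from h import *
o=monitor.get_obs();print(o['eef_pos'],o['ft_force'],o['ft_torque'])
E
```

```text
0 0.1 [np.float64(-0.0004), np.float64(0.0072), 0, 0]
1 0.2 [np.float64(-0.0011), np.float64(0.0071), 0, 0];2 0.3 [np.float64(-0.0018), np.float64(0.007), 0, 0];3 0.4 [np.float64(-0.0025), np.float64(0.0068), 0, 0]
4 0.5 [np.float64(-0.0031), np.float64(0.0065), 0, 0];5 0.6 [np.float64(-0.0038), np.float64(0.0061), 0, 0];6 0.7 [np.float64(-0.0044), np.float64(0.0057), 0, 0]
7 0.8 [np.float64(-0.0049), np.float64(0.0053), 0, 0];8 0.9 [np.float64(-0.0054), np.float64(0.0047), 0, 0];9 1.0 [np.float64(-0.0059), np.float64(0.0042), 0, 0]
10 1.1 [np.float64(-0.0062), np.float64(0.0036), 0, 0];11 1.2 [np.float64(-0.0066), np.float64(0.0029), 0, 0];12 1.3 [np.float64(-0.0068), np.float64(0.0023), 0, 0]
13 1.4 [np.float64(-0.007), np.float64(0.0016), 0, 0];14 1.5 [np.float64(-0.0071), np.float64(0.0009), 0, 0];15 1.6 [np.float64(-0.0072), np.float64(0.0001), 0, 0]
16 1.7 [np.float64(-0.0072), np.float64(-0.0006), 0, 0];17 1.8 [np.float64(-0.0071), np.float64(-0.0013), 0, 0];18 1.9 [np.float64(-0.0069), np.float64(-0.002), 0, 0]
19 2.0 [np.float64(-0.0067), np.float64(-0.0027), 0, 0];20 2.1 [n
[... 851 characters left out ...]
np.float64(-0.0066), 0, 0];36 3.7 [np.float64(0.0035), np.float64(-0.0063), 0, 0]
37 3.8 [np.float64(0.0041), np.float64(-0.0059), 0, 0];38 3.9 [np.float64(0.0047), np.float64(-0.0055), 0, 0];39 4.0 [np.float64(0.0052), np.float64(-0.005), 0, 0]
40 4.1 [np.float64(0.0057), np.float64(-0.0044), 0, 0];41 4.2 [np.float64(0.0061), np.float64(-0.0038), 0, 0];42 4.3 [np.float64(0.0064), np.float64(-0.0032), 0, 0]
43 4.4 [np.float64(0.0067), np.float64(-0.0026), 0, 0];44 4.5 [np.float64(0.007), np.float64(-0.0019), 0, 0];45 4.6 [np.float64(0.0071), np.float64(-0.0012), 0, 0]
[ 5.19042910e-01 -4.21405964e-04  1.22047501e-01] [-0.21551837 -0.76526376  0.3742909 ] [-0.02553816  0.09331519 -0.07098955]
```

Request:
send_rows(
  moves=[
    [0.002,0,0,0],
    [-0.0004,0.0072,0,0],
    [-0.0011,0.0071,0,0],
    [-0.0018,0.007,0,0],
    [-0.0025,0.0068,0,0],
  ],
)

```text
clock: 12.0
eef_pos: [0.5391, 0.0173, 0.1221]
tool_rot: [0.328, 0.945, -0.002, 0.0]
ft_force: [-1.6, -8.0, 2.0]
grip_width: 0.0167
```

```bash
cat >> h.py <<'E'
A=np.array([.573,-.0422])
def rep():
    o=monitor.get_obs();v=o['eef_pos'][:2]-A;r=np.linalg.norm(v);e=v/r;t=np.array([e[1],-e[0]])
    f=o['ft_force'];print('t',o['clock'],'eef',o['eef_pos'].round(4),'r',r.round(4),'ang',np.degrees(np.arctan2(v[1],v[0])).round(1),'Frad(out on tool)',(f[:2]@e).round(2),'Fresist',(-f[:2]@t).round(2),'Fz',f[2].round(2),'w',o['grip_width'].round(4))
E
python3 -c "
from h import *
rep()"
```

```text
Traceback (most recent call last):
  File "h.py", line 35, in rep
    f=o['ft_force'];print('t',o['clock'],'eef',o['eef_pos'].round(4),'r',r.round(4),'ang',np.degrees(np.arctan2(v[1],v[0])).round(1),'Frad(out on tool)',(f[:2]@e).round(2),'Fresist',(-f[:2]@t).round(2),'Fz',f[2].round(2),'w',o['grip_width'].round(4))
                                                                                                                                                                                                                                 ^^^^^^^^^^^^^^^^^^^^^
AttributeError: 'float' object has no attribute 'round'
```

```bash
sed -i "s/o\['grip_width'\].round(4)/round(o['grip_width'],4)/" h.py
python3 -c "
from h import *
rep()"
```

```text
t 12.0 eef [0.5391 0.0173 0.1221] r 0.0685 ang 119.7 Frad(out on tool) -6.14 Fresist 5.33 Fz 1.99 w 0.0167
```

Request:
send_rows(
  moves=[
    [-0.0031,0.0065,0,0],
    [-0.0038,0.0061,0,0],
    [-0.0044,0.0057,0,0],
    [-0.0049,0.0053,0,0],
    [-0.0054,0.0047,0,0],
    [-0.0059,0.0042,0,0],
  ],
)

```text
clock: 12.6
eef_pos: [0.5794, 0.0265, 0.122]
tool_rot: [0.328, 0.945, -0.002, -0.001]
ft_force: [-5.1, -4.8, 4.5]
grip_width: 0.0164
```

```bash
python3 -c "
from h import *
rep()"
```

```text
t 12.6 eef [0.5794 0.0265 0.122 ] r 0.069 ang 84.7 Frad(out on tool) -5.23 Fresist 4.6 Fz 4.53 w 0.0164
```

Request:
send_rows(
  moves=[
    [-0.0062,0.0036,0,0],
    [-0.0066,0.0029,0,0],
    [-0.0068,0.0023,0,0],
    [-0.007,0.0016,0,0],
    [-0.0071,0.0009,0,0],
    [-0.0072,0.0001,0,0],
    [-0.0072,-0.0006,0,0],
  ],
)

```text
clock: 13.3
eef_pos: [0.6232, 0.0068, 0.122]
tool_rot: [0.327, 0.945, -0.001, -0.003]
ft_force: [-6.6, 0.7, 5.1]
grip_width: 0.0162
```

```bash
python3 -c "
from h import *
rep()"
```

```text
t 13.3 eef [0.6232 0.0068 0.122 ] r 0.0702 ang 44.3 Frad(out on tool) -4.28 Fresist 5.12 Fz 5.13 w 0.0162
```

Request:
send_rows(
  moves=[
    [-0.0071,-0.0013,0,0],
    [-0.0069,-0.002,0,0],
    [-0.0067,-0.0027,0,0],
    [-0.0064,-0.0033,0,0],
    [-0.006,-0.0039,0,0],
    [-0.0056,-0.0045,0,0],
  ],
)

```text
clock: 13.9
eef_pos: [0.6431, -0.0295, 0.122]
tool_rot: [0.327, 0.945, 0.001, -0.003]
ft_force: [-5.1, 4.5, 3.6]
grip_width: 0.0166
```

```bash
python3 - <<'E'
from h import *
rep()
o=monitor.get_obs()
p,d=cams.camera("scene");crop(p,225,150,160,135,5,'pics/s6c.png')
p,d=cams.camera("wrist");cv2.imwrite('pics/w6.png',p)
import pickle;pickle.dump((o,p,d),open('pics/w6.pkl','wb'))
E
```

```text
t 13.9 eef [ 0.6431 -0.0295  0.122 ] r 0.0712 ang 10.3 Frad(out on tool) -4.21 Fresist 5.29 Fz 3.57 w 0.0166
```

View pics/s6c.png

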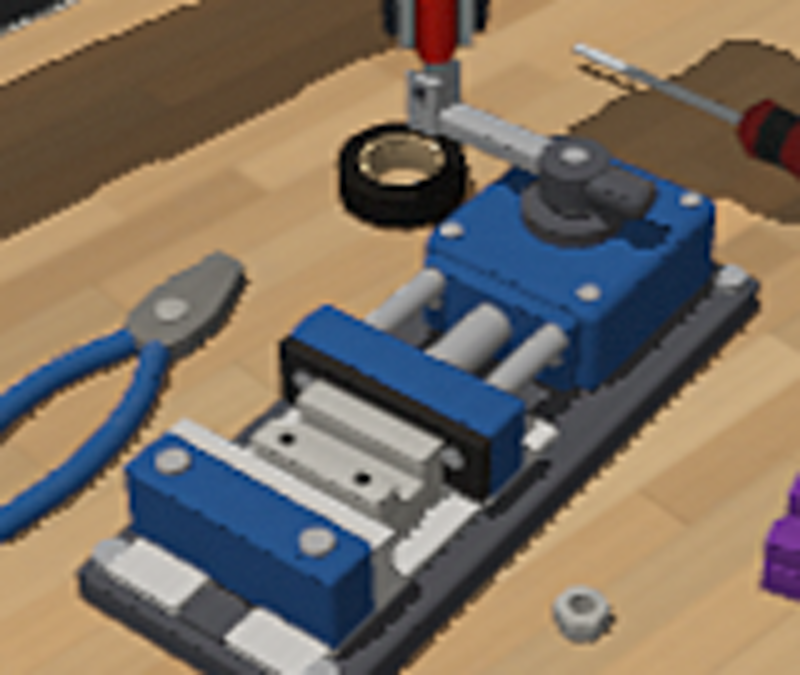

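View pics/w6.png

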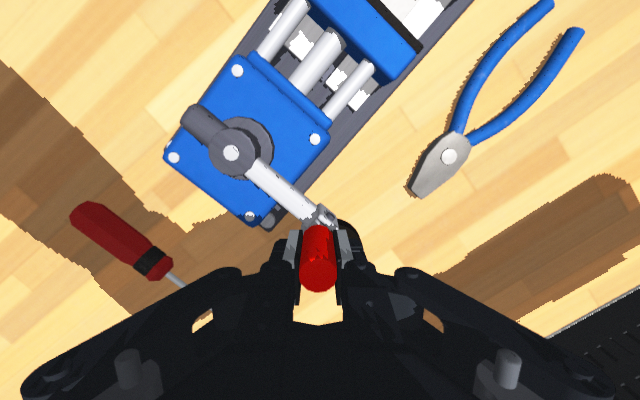

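Request:
send_rows(
  moves=[
    [-0.0051,-0.0051,0,0],
    [-0.0046,-0.0055,0,0],
    [-0.004,-0.006,0,0],
    [-0.0034,-0.0063,0,0],
    [-0.0027,-0.0067,0,0],
  ],
)

```text
clock: 14.5
eef_pos: [0.6414, -0.0641, 0.122]
tool_rot: [0.326, 0.945, 0.002, -0.002]
ft_force: [-2.5, 5.4, 2.5]
grip_width: 0.0161
```

```bash
python3 - <<'E'
from h import *
rep()
o=monitor.get_obs()
p,d=cams.camera("scene");crop(p,225,170,160,135,5,'pics/s7c.png')
R_=.072;th=np.arange(2.8,4.61,.05);x=R_*np.cos(th);y=R_*np.sin(th)
for k in range(28):print(round(th[k+1],2),[float(round(x[k+1]-x[k],4)),float(round(y[k+1]-y[k],4)),0,0])
E
```

```text
t 14.5 eef [ 0.6414 -0.0641  0.122 ] r 0.0718 ang -17.8 Frad(out on tool) -4.06 Fresist 4.35 Fz 2.52 w 0.0161
2.85 [-0.0011, -0.0034, 0, 0]
2.9 [-0.0009, -0.0035, 0, 0]
2.95 [-0.0008, -0.0035, 0, 0]
3.0 [-0.0006, -0.0035, 0, 0]
3.05 [-0.0004, -0.0036, 0, 0]
3.1 [-0.0002, -0.0036, 0, 0]
3.15 [-0.0001, -0.0036, 0, 0]
3.2 [0.0001, -0.0036, 0, 0]
3.25 [0.0003, -0.0036, 0, 0]
3.3 [0.0005, -0.0036, 0, 0]
3.35 [0.0007, -0.0035, 0, 0]
3.4 [0.0008, -0.0035, 0, 0]
3.45 [0.001, -0.0035, 0, 0]
3.5 [0.0012, -0.0034, 0, 0]
3.55 [0.0013, -0.0033, 0, 0]
3.6 [0.0015, -0.0033, 0, 0]
3.65 [0.0017, -0.0032, 0, 0]
3.7 [0.0018, -0.0031, 0, 0]
3.75 [0.002, -0.003, 0, 0]
3.8 [0.0021, -0.0029, 0, 0]
3.85 [0.0023, -0.0028, 0, 0]
3.9 [0.0024, -0.0027, 0, 0]
3.95 [0.0025, -0.0026, 0, 0]
4.0 [0.0027, -0.0024, 0, 0]
4.05 [0.0028, -0.0023, 0, 0]
4.1 [0.0029, -0.0021, 0, 0]
4.15 [0.003, -0.002, 0, 0]
4.2 [0.0031, -0.0018, 0, 0]
```

View pics/s7c.png

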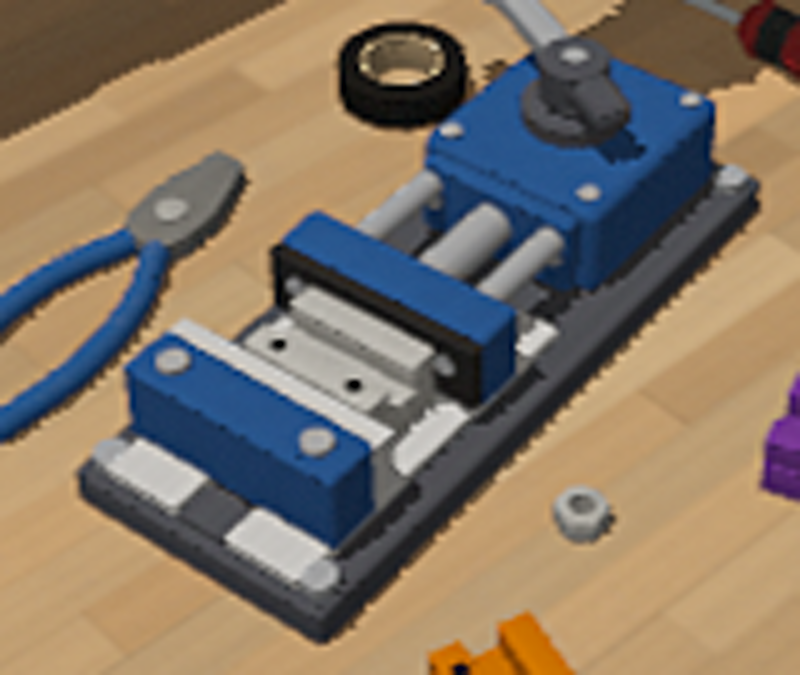

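Request:
send_rows(
  moves=[
    [-0.0011,-0.0034,0,0],
    [-0.0009,-0.0035,0,0],
    [-0.0008,-0.0035,0,0],
    [-0.0006,-0.0035,0,0],
    [-0.0004,-0.0036,0,0],
    [-0.0002,-0.0036,0,0],
  ],
)

```text
clock: 15.15
eef_pos: [0.6323, -0.083, 0.1221]
tool_rot: [0.326, 0.945, 0.002, -0.001]
ft_force: [-0.9, 5.7, 1.2]
grip_width: 0.0167
```

```bash
python3 - <<'E'
from h import *
rep()
p,d=cams.camera("scene");crop(p,235,200,100,90,7,'pics/s8c.png')
rep()
E
```

```text
t 15.15 eef [ 0.6323 -0.083   0.1221] r 0.072 ang -34.5 Frad(out on tool) -3.94 Fresist 4.15 Fz 1.18 w 0.0167
t 15.2 eef [ 0.632  -0.0835  0.1221] r 0.072 ang -35.0 Frad(out on tool) -3.47 Fresist 3.97 Fz 1.44 w 0.0166
```

View pics/s8c.png

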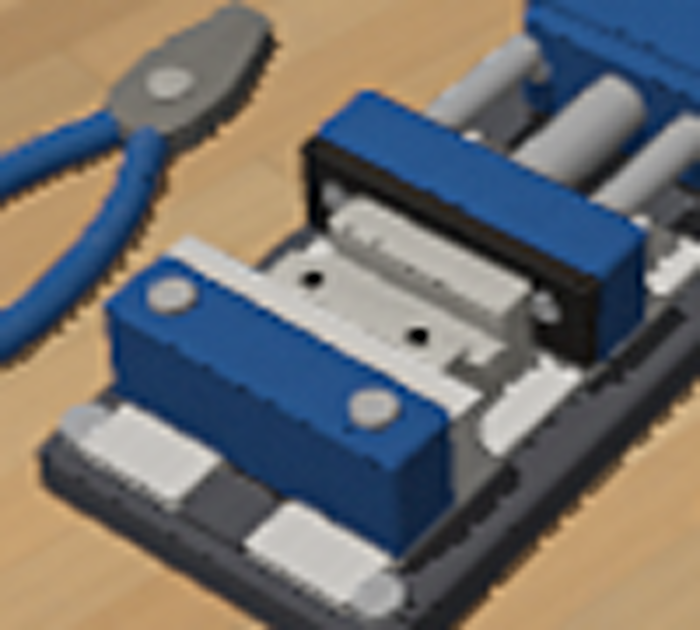

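Request:
send_rows(
  moves=[
    [-0.0001,-0.0036,0,0],
    [0.0001,-0.0036,0,0],
    [0.0003,-0.0036,0,0],
  ],
)

```text
clock: 15.5
eef_pos: [0.6258, -0.0912, 0.1221]
tool_rot: [0.326, 0.945, 0.002, -0.001]
ft_force: [0.7, 6.3, 1.0]
grip_width: 0.0167
```

```bash
python3 -c "
from h import *
rep()"
```

```text
t 15.5 eef [ 0.6258 -0.0912  0.1221] r 0.072 ang -42.9 Frad(out on tool) -3.73 Fresist 5.09 Fz 0.96 w 0.0167
```

Request:
send_rows(
  moves=[
    [0.0005,-0.0036,0,0],
    [0.0007,-0.0035,0,0],
    [0.0008,-0.0035,0,0],
  ],
)

```text
clock: 15.8
eef_pos: [0.618, -0.0984, 0.1221]
tool_rot: [0.326, 0.945, 0.003, -0.0]
ft_force: [2.2, 6.2, 0.1]
grip_width: 0.0164
```

```bash
python3 -c "
from h import *
rep()"
```

```text
t 15.8 eef [ 0.618  -0.0984  0.1221] r 0.072 ang -51.3 Frad(out on tool) -3.43 Fresist 5.6 Fz 0.13 w 0.0164
```

```bash
python3 - <<'E'
from h import *
p,d=cams.camera("scene");crop(p,235,200,100,90,7,'pics/s9c.png')
rep()
E
```

```text
t 15.85 eef [ 0.6175 -0.0988  0.1221] r 0.072 ang -51.9 Frad(out on tool) -3.07 Fresist 3.99 Fz 1.56 w 0.0166
```

View pics/s9c.png

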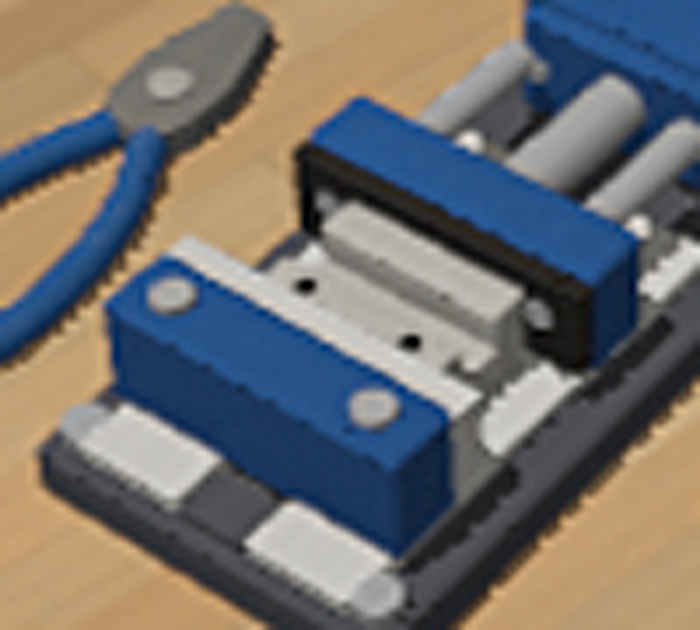

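Request:
send_rows(
  moves=[
    [0.001,-0.0035,0,0],
    [0.0012,-0.0034,0,0],
  ],
)

```text
clock: 16.05
eef_pos: [0.6123, -0.1025, 0.1221]
tool_rot: [0.326, 0.945, 0.003, 0.0]
ft_force: [1.9, 5.2, -0.2]
grip_width: 0.0167
```

```bash
python3 -c "
from h import *
rep()"
```

```text
t 16.05 eef [ 0.6123 -0.1025  0.1221] r 0.072 ang -56.9 Frad(out on tool) -3.28 Fresist 4.44 Fz -0.22 w 0.0167
```

Request:
send_rows(
  moves=[
    [0.0013,-0.0033,0,0],
    [0.0015,-0.0033,0,0],
  ],
)

```text
clock: 16.25
eef_pos: [0.6065, -0.1059, 0.1221]
tool_rot: [0.326, 0.945, 0.003, 0.001]
ft_force: [5.1, 6.5, -1.5]
grip_width: 0.0165
```

```bash
python3 -c "
from h import *
rep()"
```

```text
t 16.25 eef [ 0.6065 -0.1059  0.1221] r 0.0719 ang -62.2 Frad(out on tool) -3.33 Fresist 7.54 Fz -1.53 w 0.0165
```

Request:
send_rows(
  moves=[
    [0,0,0,0],
  ],
)

```text
clock: 16.35
eef_pos: [0.6061, -0.1061, 0.1221]
tool_rot: [0.326, 0.945, 0.003, 0.0]
ft_force: [2.0, 5.4, -0.2]
grip_width: 0.0163
```

```bash
python3 - <<'E'
from h import *
rep()
p,d=cams.camera("scene");crop(p,235,200,100,90,7,'pics/s10c.png')
rep()
E
```

```text
t 16.35 eef [ 0.6061 -0.1061  0.1221] r 0.072 ang -62.6 Frad(out on tool) -3.85 Fresist 4.26 Fz -0.23 w 0.0163
t 16.4 eef [ 0.6061 -0.1061  0.1221] r 0.0719 ang -62.6 Frad(out on tool) -4.04 Fresist 4.52 Fz -0.56 w 0.0164
```

Request:
send_rows(
  moves=[
    [0,0,0,0],
  ],
)

```text
clock: 16.5
eef_pos: [0.6061, -0.1061, 0.1221]
tool_rot: [0.326, 0.945, 0.002, 0.0]
ft_force: [1.2, 6.2, -0.8]
grip_width: 0.0166
```

```bash
python3 -c "
from h import *
rep()"
```

```text
t 16.5 eef [ 0.6061 -0.1061  0.1221] r 0.0719 ang -62.6 Frad(out on tool) -4.98 Fresist 3.95 Fz -0.78 w 0.0166
```

View pics/s10c.png

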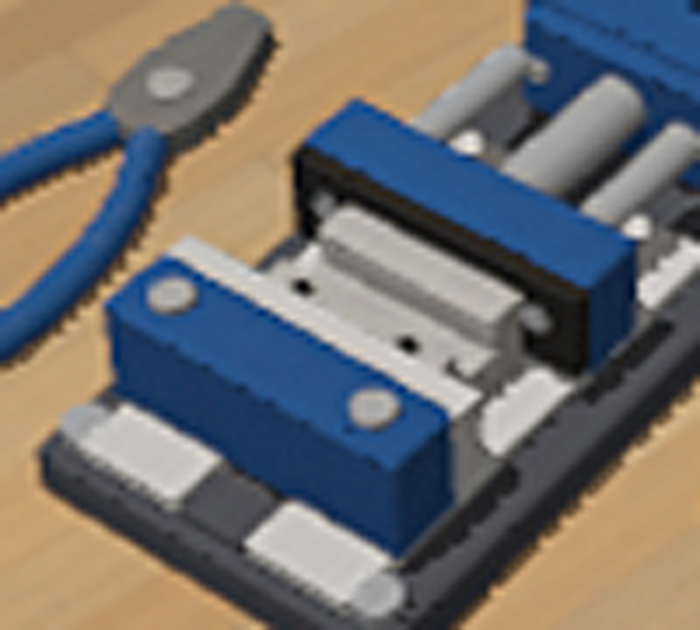

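```bash
cat >> h.py <<'E'
def avg(n=12):
    L=[]
    for i in range(n):
        o=monitor.get_obs();v=o['eef_pos'][:2]-A;e=v/np.linalg.norm(v);t=np.array([e[1],-e[0]]);f=o['ft_force'][:2]
        L.append((f@e,-f@t,np.degrees(np.arctan2(v[1],v[0]))));cams.camera("side")
    L=np.array(L);print(o['clock'],'mean rad,tan,ang',L.mean(0).round(2),'std',L.std(0).round(2),'n',n)
E
python3 -c "
from h import *
avg(16)"
```

```text
17.25 mean rad,tan,ang [ -3.76   4.21 -62.57] std [0.53 0.41 0.01] n 16
```

Request:
send_rows(
  moves=[
    [0.0005,-0.0009,0,0],
  ],
)

```text
clock: 17.4
eef_pos: [0.6059, -0.1062, 0.1221]
tool_rot: [0.326, 0.945, 0.003, 0.001]
ft_force: [4.8, 6.5, -2.1]
grip_width: 0.0162
```

```bash
python3 -c "
from h import *
rep();avg(3);avg(8)"
```

```text
t 17.4 eef [ 0.6059 -0.1062  0.1221] r 0.0719 ang -62.8 Frad(out on tool) -3.58 Fresist 7.2 Fz -2.06 w 0.0162
17.5 mean rad,tan,ang [ -4.15   6.15 -62.82] std [0.42 0.74 0.03] n 3
17.9 mean rad,tan,ang [ -3.59   5.87 -62.82] std [0.47 0.36 0.01] n 8
```

Breakaway at about 7.2 N with almost no motion fits about 20 N of jaw force. I'll take the hand's load off, then open and look.

Request:
send_rows(
  moves=[
    [-0.0005,0.001,0,0],
    [-0.0005,0.001,0,0],
    [0,0,0,0],
  ],
)

```text
clock: 18.25
eef_pos: [0.6061, -0.1062, 0.1221]
tool_rot: [0.327, 0.945, 0.001, -0.001]
ft_force: [-0.4, 4.6, 1.7]
grip_width: 0.0164
```

```bash
python3 -c "
from h import *
avg(5)"
```

```text
18.45 mean rad,tan,ang [ -5.01   2.11 -62.69] std [0.51 0.35 0.01] n 5
```

Request:
send_rows(
  moves=[
    [0,0,0,0],
    [0,0,0,0],
    [0,0,0,0],
  ],
  claw=-0.2,
)

```text
clock: 18.8
eef_pos: [0.6063, -0.1087, 0.122]
tool_rot: [0.328, 0.945, -0.0, 0.0]
ft_force: [0.7, -0.9, -0.0]
grip_width: 0.0345
```

Request:
send_rows(
  moves=[
    [0,0,-0.01,0],
    [0,0,-0.02,0],
    [0,0,-0.03,0],
    [0,0,-0.03,0],
    [0,0,-0.02,0],
    [0,0,0,0],
    [0,0,0,0],
  ],
)

```text
clock: 19.5
eef_pos: [0.6065, -0.1084, 0.2326]
tool_rot: [0.327, 0.945, 0.0, 0.001]
ft_force: [0.4, -0.7, -0.4]
grip_width: 0.0342
```

```bash
python3 - <<'E'
from h import *
import pickle
o=monitor.get_obs();print(o['clock'],o['eef_pos'],o['ft_force'],o['joint_pos'])
p,d=cams.camera("wrist");cv2.imwrite('pics/w11.png',p);pickle.dump((o,p,d),open('pics/w11.pkl','wb'))
p,d=cams.camera("scene");crop(p,225,140,160,135,5,'pics/s11c.png');cv2.imwrite('pics/s11.png',p)
p,d=cams.camera("side");crop(p,260,140,120,120,6,'pics/d11c.png')
E
```

```text
19.5 [ 0.60650984 -0.10842797  0.23260607] [ 0.42577959 -0.69226129 -0.36721986] [-1.76821732e-01  4.76438623e-01  3.49647266e-01  1.44247417e+00
 -1.68662167e-04  4.90310424e-01]
```

View pics/s11c.png

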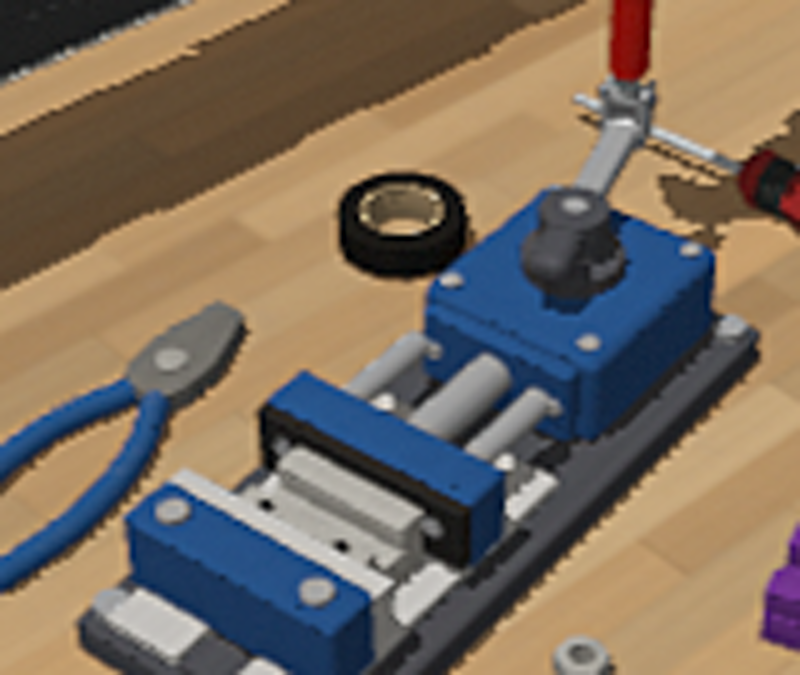

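View pics/d11c.png

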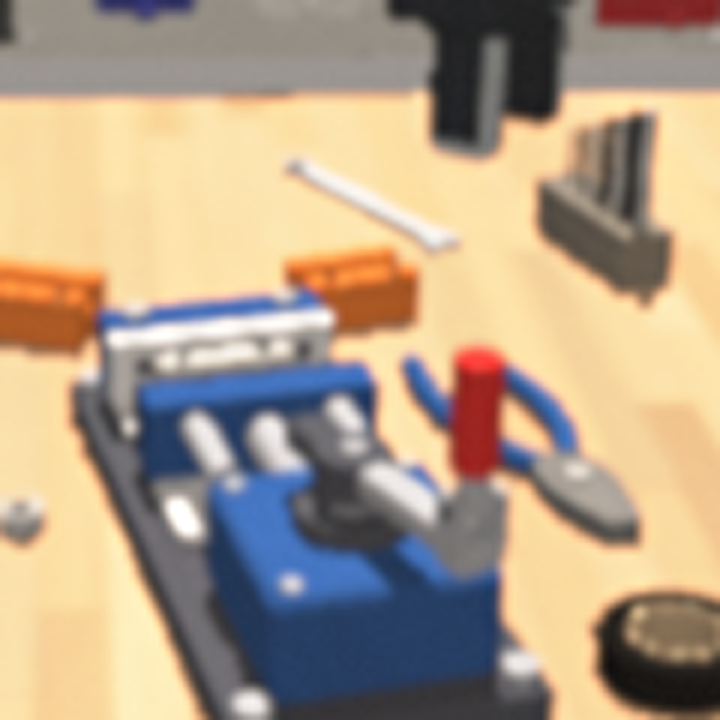

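View pics/w11.png

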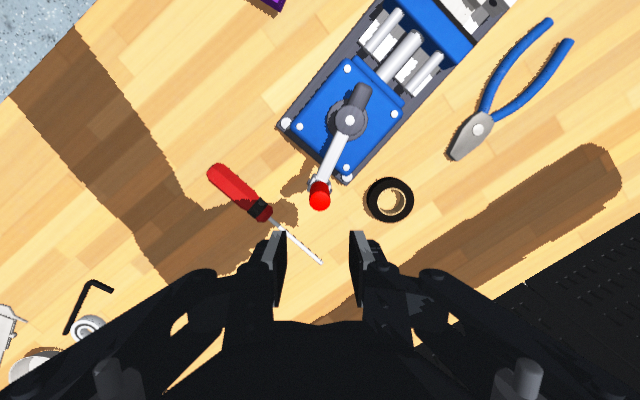

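Block looks flush against the rubber face, and the handle is upright. Next I take a top view over the jaws.

```bash
python3 - <<'E'
from h import *
o=monitor.get_obs();s=o['eef_pos'];g=np.array([.55,.06,.215])
print(rows(o,[s+(g-s)*k/5 for k in range(1,6)]))
import pickle
o,p,d=pickle.load(open('pics/w11.pkl','rb'));crop(p,290,90,100,130,5,'pics/w11c.png')
a=np.radians(-62.6);e=np.array([np.cos(a),np.sin(a),0]);
for Ax in ((.573,-.0422),(.5738,-.0428)):
  P=np.r_[Ax,.103]+.07*e
  for f in (1.35,1.45,1.571):
    X=[P+r*(-np.cos(f)*e+np.array([0,0,np.sin(f)])) for r in (.0,.055)]
    print(f,((proj('side',X)-[260,140])*6).round(0).tolist(),((proj('wrist',X,o)-[290,90])*5).round(0).tolist(),((proj('scene',X)-[225,140])*5).round(0).tolist())
E
```

```text
[[0.0295, 0.0196, 0.0031, 0], [0.0295, 0.0196, 0.0031, 0], [0.0295, 0.0196, 0.0031, 0], [0.0295, 0.0196, 0.0031, 0], [0.0295, 0.0196, 0.0031, 0]]
1.35 [[471.0, 498.0], [457.0, 338.0]] [[148.0, 475.0], [182.0, 483.0]] [[625.0, 92.0], [622.0, -3.0]]
1.45 [[471.0, 498.0], [467.0, 341.0]] [[148.0, 475.0], [168.0, 514.0]] [[625.0, 92.0], [626.0, -11.0]]
1.571 [[471.0, 498.0], [479.0, 347.0]] [[148.0, 475.0], [151.0, 551.0]] [[625.0, 92.0], [631.0, -20.0]]
1.35 [[474.0, 499.0], [459.0, 339.0]] [[149.0, 480.0], [182.0, 489.0]] [[625.0, 91.0], [622.0, -4.0]]
1.45 [[474.0, 499.0], [469.0, 342.0]] [[149.0, 480.0], [168.0, 520.0]] [[625.0, 91.0], [626.0, -12.0]]
1.571 [[474.0, 499.0], [482.0, 348.0]] [[149.0, 480.0], [151.0, 557.0]] [[625.0, 91.0], [630.0, -21.0]]
```

View pics/w11c.png

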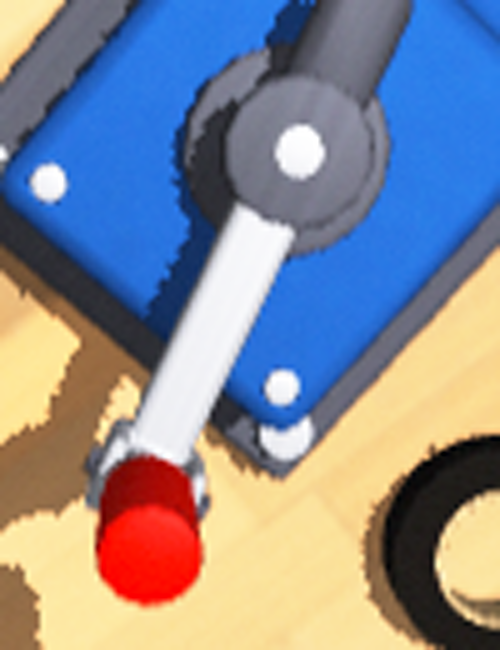

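The cap centre at (150,553) matches the 1.571 projection of (151,551–557), so the handle stands upright. Now the look at the jaws.

Request:
send_rows(
  moves=[
    [0.03,0.02,0.003,0],
    [0.03,0.02,0.003,0],
    [0.03,0.02,0.003,0],
    [0.03,0.02,0.003,0],
    [0.03,0.02,0.003,0],
    [0,0,0,0],
    [0,0,0,0],
    [0,0,0,0],
  ],
)

```text
clock: 20.45
eef_pos: [0.5503, 0.0625, 0.2165]
tool_rot: [0.328, 0.945, -0.0, -0.0]
ft_force: [0.7, -0.2, -0.1]
grip_width: 0.0343
```

```bash
python3 - <<'E'
from h import *
import pickle
o=monitor.get_obs();print(o['clock'],o['eef_pos'],o['ft_force'])
p,d=cams.camera("wrist");cv2.imwrite('pics/w12.png',p);pickle.dump((o,p,d),open('pics/w12.pkl','wb'))
x,y=proj('wrist',[.54,.1,.05],o)[0];print(x,y);x=int(np.clip(x-70,0,500));y=int(np.clip(y-60,0,280));print(x,y);crop(p,x,y,140,120,5,'pics/w12c.png')
E
```

```text
20.45 [0.55028462 0.06251228 0.21646708] [ 0.68697955 -0.22887866 -0.13728233]
338.5758963423379 153.16990566540184
268 93
```

View pics/w12c.png

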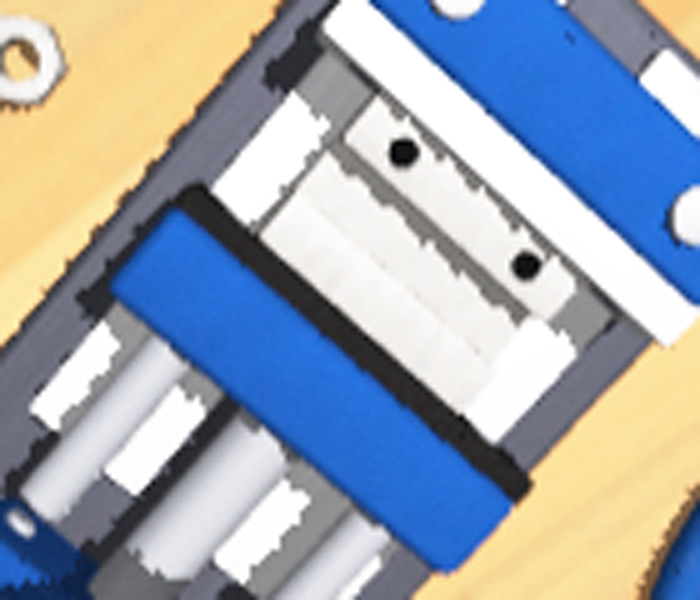

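```bash
python3 - <<'E'
from h import *
import pickle
o,p,d=pickle.load(open('pics/w12.pkl','rb'))
C=lambda a:np.array(a)/5+[268,93]-.4
th=np.radians(10.7);ax=np.array([np.cos(th),np.sin(th)]);ay=np.array([-ax[1],ax[0]])
def cl(uv,z):
    q=onz('wrist',C(uv),z,o)[:,:2]-[.5735,-.0425];return np.c_[q@ax,q@ay].round(4)
print('facing top',cl([(330,40),(500,193),(670,345)],.061))
print('block far top',cl([(375,95),(575,280)],.052),'near',cl([(258,233),(460,410)],.052))
print('mov face',cl([(210,190),(530,480)],.061))
print('cam',cams.camera_info('wrist')['mount'][:3,3],Tcam('wrist',o)[2][:3,3])
crop(p,325,93,80,75,9,'pics/w12d.png')
E
```

```text
facing top [[-0.047   0.1823]
 [-0.0004  0.1831]
 [ 0.0487  0.184 ]]
block far top [[-0.0326  0.1811]
 [ 0.0259  0.1813]] near [[-0.0324  0.1437]
 [ 0.0268  0.1441]]
mov face [[-0.046   0.1441]
 [ 0.0468  0.1432]]
cam [ 0.06512618  0.00024891 -0.14257601] [0.49940461 0.10309797 0.3590624 ]
```

View pics/w12d.png

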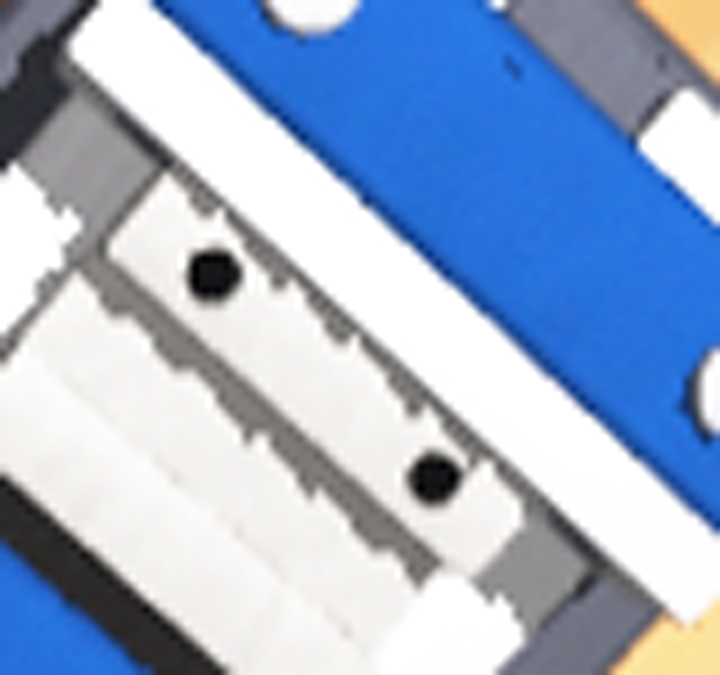

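The block's edges run parallel to both faces, and the measured gap between the faces is about 39.4 mm for a 40 mm block. The grey strip by the facing is shadow on the block's top. The robot is clear, so I'm handing in.

```bash
python3 -c "
from h import *
o=monitor.get_obs();print(o['clock'],o['ft_force']);print(order.job_done())"
```

```text
20.5 [ 0.49240275  0.36336536 -0.68129725]
the job is handed in; nothing more can be done
None
```

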